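# Set the die gap of a stamp press with a gauge blade

## Task

Slide the steel gauge blade into the gap of the stamp press, flat on the bed and fully home against the rear stop, then turn the wing screw on top until the blade just drags: held, but still able to slide under a steady pull of 6 to 7 N. Do not pinch the blade hard, leave it in the gap at that setting, and leave the two stamps and the ink pad alone.

Things in the scene. Friction and masses are not known exactly. Their poses are not given: they have to be found in the camera images.
- press: the grey stamp press, fixed to the table, base plate 225 x 130 x 12 mm; origin on the table under the screw's axis; x points from the open front, where the blade goes in, to the rear stop; y left, z up. Two columns (|y| = 40 to 56 mm, |x| under 15 mm) carry a cross beam, 40 x 112 mm, its underside 100 mm and its top 120 mm above the table
- bed_front (a point): middle of the front edge of the press's flat aluminium bed, at its top, 30 mm above the table, at x = -170 mm of the press. The bed is 60 mm wide and runs level from here 198 mm to the rear stop
- stop (a point): the middle of the rear stop's front face at bed height, at x = 28 mm of the press, where the blade's tip belongs; the stop is a lip 6 mm higher than the bed; axes as those of the press
- carriage: the steel carriage that the screw drives down under the beam, with the square rubber die (36 x 36 mm, on the screw's axis) that hangs from it. As found the die's face is 9 to 15 mm above the bed, depending on its mounting, which nothing listed here shows; the carriage follows the screw alone. Origin at table level when the screw reads 0, sinking with it; axes as the press's
- cushion (a point): a point on the carriage on the screw's axis, 75 mm above the table when the screw reads 0: the die's foam cushion sits under it. It yields as a spring of 3 N per mm once the die rests on the blade, so each further rad of the screw adds about 18 N of pressing force; beyond 15 N the blade is pinched too hard
- screw (a joint): angle of the wing screw in rad, 0 as found, up to 4.2; grows as it is turned clockwise seen from above, lowering the carriage 6 mm per rad. Turning it takes about 0.15 N m of friction plus 0.006 N m per N of pressing force; it stays where it is left
- screw_grip (a point): on the screw's axis, 154 mm above the table, where to grip the wing: an upright flat bar 52 mm long, 11 mm thick, from 130 to 166 mm above the table, over a round boss of 30 mm diameter on the beam. At joint value 0 the bar lies along the press's x axis
- blade: the steel gauge blade, lying on the table at first: a flat strip 140 x 24 x 6 mm with a black upright grip block near its rear end; about 0.15 kg. Origin under the strip's centre, x along it to the tip, z up. Home, its origin lies 42 mm in front of the screw's axis, on the bed. Both its faces rub: the steady pull at which it slides is roughly the pressing force (0.75 to 1.3 times it)
- blade_tip (a point): the middle of the tip's lower edge, 70 mm ahead of the blade's origin
- blade_grip (a point): the middle of the grip block, 57 mm behind the blade's origin and 24 mm above its underside; the block is 26 mm long (x), 12 mm thick (y), and stands from 6 to 36 mm above the blade's underside
- round_stamp: bystander: a white round stamp, 52 mm diameter, 66 mm high, standing; origin at the centre of its underside
- block_stamp: bystander: a wooden block stamp, 45 x 45 x 36 mm; origin at the centre of its underside
- ink_pad: bystander: a flat dark ink pad case, 90 x 130 x 14 mm; origin at the centre of its underside
Not all that is in view belongs to the job. Of the things that look like the blade, take the one that is nearest to the robot's base at the start.

How it is judged:
By the outcome, as a careful person would: the job done as asked, in the order asked, and still so for the second after the job is handed in, with the robot touching nothing.
It also fails if it takes over 72 s, if anything falls off the work surface, if the arm or the gripper's body presses on something with over 40 N, if the wrist force passes 120 N, or if a joint passes its speed limit or range.

## Robot

A 6-joint arm with a two-finger parallel gripper is mounted at the origin on the work surface. World frame = base frame: x ahead of the robot, y to its left, z up, the work surface at z = 0. Lengths are in m, angles in degrees, forces in N, time in s.
With the tool pointing down it reaches from about 0.4 to 0.825 m from the base axis. Payload 7 kg.
Tool frame: the origin (TCP) lies on the mounting face of the last link; the fingertips stand 178 mm ahead of it and the grasp point (between the pads) lies 159 mm ahead of it (ctrl.tip_extent is the distance from the TCP to the fingertips, in m); z points along the fingers, y is the direction in which the jaws open and shut (so a half turn about z gives the same grasp; the last joint's range is limited). The gripper opens to 88 mm and grips with 3 to 60 N. Pads are 19 mm wide; open, the fingers measure 130 mm over their backs; the gripper's body (78 mm by 193 mm) begins 47 mm behind the grasp point.
Start: joints at [-54.654, 20.546, 0.682, 0, -70.136, -16.507], TCP at [0.218, -0.639, 0.405] pointing down, gripper open.
Joint ranges: [-176.03, 176.03], [-82.01, 121.73], [-58.28, 71.71], [-173.87, 95.51], [-174.79, -0.11], [-173.66, 173.66]. Speed limits (degrees/s): [136.94, 136.94, 172.46, 180, 180, 180].

## Interface

Orientations are given as [roll, pitch, yaw] about the fixed x, y, z axes, in that order (R = Rz(yaw) Ry(pitch) Rx(roll)).
In Python, from plant import ctrl gives the robot as it stands. The module is installed in compiled form; this text tells all that it offers.
- The arm moves only by the tool carry_out, never from a script. Its argument "moves" is text: rows parted by semicolons, each of 7 numbers parted by spaces: the finger opening in m, from 0 to 0.0876, then the shift along the tool's x, y, z in m, then the turn, a rotation vector about the tool's x, y, z in rad. A call has 1 to 20 rows; each row is the pose to reach, as a shift and turn from the pose commanded when the call began, along the tool's axes at that moment; what a row does not reach only later rows make up. A row lasts 1/10 s, in which the tool goes at most 50 mm and 8.59 degrees, less where a joint would pass 70% of its speed; a pose out of reach is approached as far as the arm can. A call with a gripper value outside its range is refused whole. The fingers move at their own pace and stop on an object; the grip force is fixed at half the most. Time passes only in rows, so rows that repeat a pose let the fingers close. It gives the time, the measured TCP pose, the force and the opening at its end, in the units of the state.
- ctrl.get_obs(): the state, without advancing time (a new reading comes with each control period).
- ctrl.snapshot(name): name is "side" or "top"; returns a dict with "image" (384x512x3 uint8, red, green, blue), "K" (3x3 intrinsics, pixels), "k1" (the pictures are not rectified: a ray, as slopes to the right and down, at radius r is drawn at 1 + k1 r^2 times it, then the intrinsics apply), "R" (3x3) and "t" (3): a world point X has camera coordinates R X + t. Camera axes: x right, y down, z forward; pixel columns grow to the right and rows downward; lengths in m; the calibration is good to about 2 mm. A picture is of the moment at which its call begins. There is no depth.
- ctrl.close_job(): hands the job in, once; it reports no verdict.
Trained networks look in a picture, given as the dict that the camera call returned (one of the last four; its "shot" number tells which), for a name from the list of things; names that differ only in an ending like _2 or _b are one class to them, and where a whole thing is asked for, a point or a joint stands for the part that bears it (a point fixed in the world has none). Each returns a list of dicts, best first, with "confidence" (0 to 1); they miss things now and then, are a little off and sometimes report something else, mostly with a low value. They report only what shows in the picture. A call takes as long as a camera call. They do not tell look-alikes from the thing itself.
- ctrl.recognise(picture, label): "extent" ([left, top, right, bottom] in pixels, round what is visible of it).
- ctrl.trace(picture, label): "region" (384x512 bool, what is visible of it) and "extent" ([left, top, right, bottom] in pixels, round what is visible of it).
- ctrl.mark_of(picture, label): "at" ([row, column] in pixels: a listed point, or the origin of a listed thing).
The state is a dict: "clock": time; "joint_pos": joint angles; "qvel": joint speeds; "tau": joint torques, N m; "tool_pos": TCP position; "orientation": TCP orientation; "force": force on the tool from outside, world axes, zero at the start; "moment": the same for the moment, N m; "opening": finger opening in m.
Only numpy, scipy, OpenCV 4.12 (cv2) and the standard library are available. Lean on these libraries where they do the work, as an engineer would, in place of code of your own. Each camera call takes 0.05 s, during which the arm holds its last target.

## Working session

There is one attempt and no reset: what is moved stays moved. The work goes in short steps, Python scripts to look and compute and a tool call to move; the robot and the scene stay as the last step left them, time stands still between calls to the robot, and variables do not carry over. Pictures are saved under pics/ and viewed, and the job is handed in when it is done.

Besides the shell and the picture viewer there is one more tool, called after ">>>" as a command line: name --argument value ..., lists and objects as JSON in quotes. carry_out: Moves the arm, as the interface text tells. Its arguments: {"type":"object","properties":{"moves":{"type":"string"}},"required":["moves"]}

```bash
mkdir -p pics; cat > h.py <<'E'
import numpy as np, cv2
from plant import ctrl
from scipy.spatial.transform import Rotation as Rn
def snap(name,fn=None):
    s=ctrl.snapshot(name)
    if fn: cv2.imwrite('pics/'+fn,s['image'][:,:,::-1])
    return s
def ray(s,rc):
    K=s['K'];x=(rc[1]-K[0,2])/K[0,0];y=(rc[0]-K[1,2])/K[1,1]
    d=np.array([x,y]);u=d.copy()
    for _ in range(30): u=d/(1+s['k1']*(u@u))
    R,t=np.array(s['R']),np.array(s['t'])
    return -R.T@t, R.T@np.array([u[0],u[1],1])
def onz(s,rc,z):
    o,d=ray(s,rc);return o+d*(z-o[2])/d[2]
def proj(s,X):
    c=np.array(s['R'])@np.array(X)+np.array(s['t']);u=c[:2]/c[2];u=u*(1+s['k1']*(u@u))
    K=s['K'];return np.array([K[1,1]*u[1]+K[1,2],K[0,0]*u[0]+K[0,2]])
def tri(a,b):
    (o1,d1),(o2,d2)=a,b
    d1=d1/np.linalg.norm(d1);d2=d2/np.linalg.norm(d2)
    A=np.stack([d1,-d2],1);q=np.linalg.lstsq(A,o2-o1,rcond=None)[0]
    p,r=o1+q[0]*d1,o2+q[1]*d2
    return (p+r)/2,np.linalg.norm(p-r)
E
python3 - <<'E'
from h import *
np.set_printoptions(precision=4,suppress=True)
a=snap('side','side0.png');b=snap('top','top0.png')
print(ctrl.get_obs()['clock'])
for s in (a,b): print(-np.array(s['R']).T@s['t'],s['K'][0,0],s['k1'],np.array(s['R'])[2])
L=['press','bed_front','stop','carriage','cushion','screw_grip','blade','blade_tip','blade_grip','round_stamp','block_stamp','ink_pad']
for l in L:
  for n,s in (('side',a),('top',b)):
    print(l,n,[(np.round(r['at'],1).tolist(),round(r['confidence'],2)) for r in ctrl.mark_of(s,l)])
E
```

```text
0.1
[0.2238 0.5942 0.9667] 374.8631099031948 0.023367154906545846 [ 0.3131 -0.5813 -0.7511]
[ 0.3659 -0.0614  1.4606] 465.2218432930361 -0.18947608319168596 [ 0.1627 -0.0058 -0.9867]
press side [([242.8, 217.2], 0.92)]
press top [([187.9, 207.7], 0.96)]
bed_front side [([246.6, 275.0], 0.86), ([347.1, 175.9], 0.25)]
bed_front top [([239.2, 218.5], 0.71), ([178.0, 201.4], 0.63)]
stop side [([230.4, 211.6], 0.65), ([182.5, 286.7], 0.27)]
stop top [([177.4, 203.4], 0.81)]
carriage side [([240.2, 218.9], 0.42)]
carriage top [([190.1, 308.6], 0.67), ([190.8, 207.2], 0.63)]
cushion side [([226.5, 217.2], 0.57)]
cushion top [([184.9, 204.3], 0.62), ([238.5, 219.3], 0.53)]
screw_grip side [([208.2, 214.4], 0.51)]
screw_grip top [([180.9, 204.9], 0.6), ([212.2, 311.3], 0.37)]
blade side [([183.6, 288.5], 0.59), ([157.8, 290.2], 0.48), ([148.1, 347.7], 0.48), ([244.4, 219.5], 0.34)]
blade top [([250.3, 393.7], 0.91), ([168.4, 388.3], 0.72), ([201.9, 343.4], 0.65), ([211.5, 309.3], 0.63)]
blade_tip side [([175.9, 268.6], 0.6), ([159.3, 357.8], 0.48), ([169.6, 282.2], 0.47), ([130.4, 304.2], 0.45)]
blade_tip top [([197.9, 324.8], 0.87), ([267.1, 386.8], 0.67), ([191.2, 308.4], 0.65), ([193.0, 400.4], 0.64), ([210.1, 310.9], 0.33)]
blade_grip side [([187.2, 303.8], 0.86), ([122.3, 268.7], 0.61), ([146.2, 303.5], 0.49), ([138.3, 336.7], 0.48)]
blade_grip top [([203.8, 367.5], 0.92), ([153.4, 383.3], 0.63), ([228.4, 306.3], 0.57), ([229.4, 404.2], 0.56)]
round_stamp side [([187.6, 224.7], 0.79)]
round_stamp top [([159.5, 270.0], 0.59)]
block_stamp side [([160.5, 247.3], 0.73)]
block_stamp top [([158.0, 317.8], 0.51)]
ink_pad side [([348.8, 175.5], 0.86)]
ink_pad top [([215.7, 108.5], 0.78), ([158.3, 270.5], 0.71), ([181.1, 204.7], 0.65)]
```

```bash
python3 - <<'E'
import cv2
for n in ('side','top'):
    i=cv2.imread(f'pics/{n}0.png'); 
    i=i[100:390,130:430] if n=='side' else i[110:340,60:460]
    h,w=i.shape[:2];f=min(800/w,600/h)
    cv2.imwrite(f'pics/{n}0z.png',cv2.resize(i,None,fx=f,fy=f,interpolation=cv2.INTER_CUBIC)); print(f)
E
```

```text
2.112676056338028
2.0
```

View pics/side0z.png

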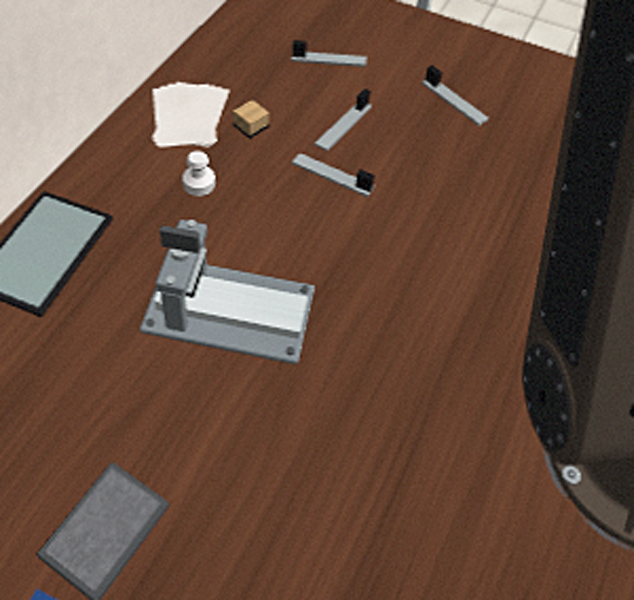

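View pics/top0z.png

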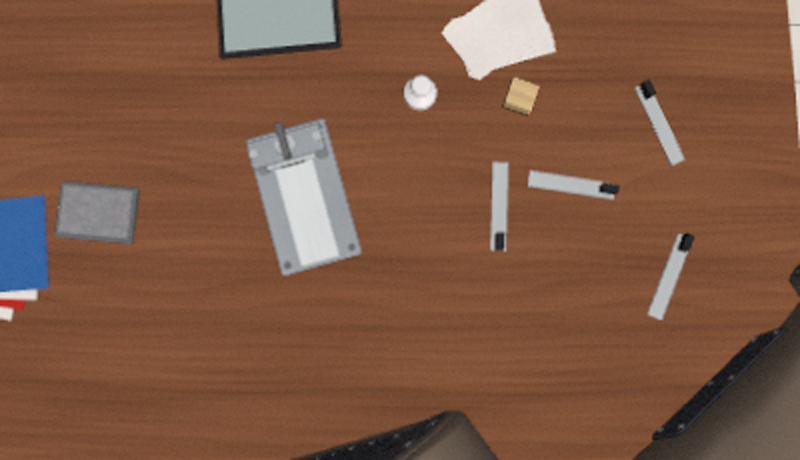

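```bash
python3 - <<'E'
from h import *
np.set_printoptions(precision=4,suppress=True)
a=snap('side');b=snap('top')
print('base px',proj(b,[0,0,0]))
for n,s in (('side',a),('top',b)):
  for r in ctrl.trace(s,'blade'):
    m=r['region'].astype(np.uint8)
    c,wh,an=cv2.minAreaRect(np.argwhere(m)[:,::-1].astype(np.float32))
    P=onz(s,(c[1],c[0]),0.006)
    print(n,round(r['confidence'],2),r['extent'],m.sum(),'c',np.array(c),wh,P,np.hypot(*P[:2]))
def pt(l):
    A=ctrl.mark_of(a,l);B=ctrl.mark_of(b,l)
    for r in A[:4]:
        for q in B[:5]:
            p,e=tri(ray(a,r['at']),ray(b,q['at']))
            if e<0.012: print(l,p,round(e,4),r['at'],q['at'],round(r['confidence'],2),round(q['confidence'],2))
for l in ['press','bed_front','stop','screw_grip','cushion','blade_grip','blade_tip','round_stamp','block_stamp','ink_pad']: pt(l)
E
```

```text
base px [388.3366 231.9056]
side 0.8 [283.1, 142.1, 303.5, 168.8] 195 c [293.4543 156.9013] (6.825845718383789, 33.321434020996094) [ 0.5816 -0.3646  0.006 ] 0.6864191425418966
side 0.76 [267.2, 171.2, 310.2, 191.5] 289 c [287.9 181.8] (39.528465270996094, 11.067971229553223) [ 0.5448 -0.2412  0.006 ] 0.5957517779944026
side 0.72 [266.5, 119.4, 305.2, 132.4] 203 c [285.4412 127.2353] (35.41019821166992, 9.45888900756836) [ 0.683  -0.5045  0.006 ] 0.8490983617917787
side 0.54 [329.6, 131.2, 356.7, 158.8] 244 c [344.2199 146.3358] (36.09941101074219, 9.385846138000488) [ 0.4381 -0.5136  0.006 ] 0.6750978097085711
side 0.3 [219.0, 216.2, 231.6, 243.6] 82 c [223.3441 228.9454] (4.105783462524414, 23.077333450317383) [0.633  0.0397 0.006 ] 0.6342349974261154
top 0.88 [305.6, 191.6, 316.9, 237.1] 323 c [308.98   212.9992] (7.553959846496582, 42.20625305175781) [ 0.5466 -0.2382  0.006 ] 0.5962368641152839
top 0.84 [386.3, 225.5, 405.8, 268.0] 293 c [394.9608 247.6026] (7.609774589538574, 44.944374084472656) [ 0.4367 -0.5134  0.006 ] 0.6739793996461337
top 0.76 [381.0, 148.0, 398.5, 190.1] 3
[... 788 characters left out ...]
.5, 270.9] [156.3, 384.6] 0.58 0.78
blade_grip [ 0.5708 -0.4277  0.0032] 0.0011 [148.4, 302.9] [206.0, 367.5] 0.52 0.66
blade_tip [ 0.6228 -0.2489 -0.012 ] 0.0038 [175.8, 268.4] [190.8, 311.5] 0.82 0.57
blade_tip [ 0.6162 -0.5353 -0.0065] 0.0081 [130.5, 302.5] [193.8, 398.7] 0.67 0.68
blade_tip [ 0.3838 -0.4934 -0.0134] 0.001 [158.1, 354.9] [264.6, 387.6] 0.66 0.61
blade_tip [ 0.5961 -0.2942  0.0061] 0.0114 [167.6, 283.0] [195.9, 325.8] 0.59 0.59
round_stamp [ 0.7161 -0.1044  0.0223] 0.0082 [185.6, 223.9] [160.3, 267.4] 0.7 0.69
block_stamp [ 0.7378 -0.2756 -0.0052] 0.0079 [159.3, 246.0] [154.0, 318.8] 0.56 0.52
ink_pad [ 0.5365  0.3989 -0.0003] 0.0066 [348.8, 177.6] [215.6, 110.3] 0.63 0.83
```

```bash
python3 - <<'E'
import cv2
def z(n,x0,y0,w,h,o,f=8):
    i=cv2.imread(f'pics/{n}0.png')[y0:y0+h,x0:x0+w]
    i=cv2.resize(i,None,fx=f,fy=f,interpolation=cv2.INTER_CUBIC)
    for k in range(0,w,10): cv2.putText(i,str(x0+k),(k*f,10),0,.35,(0,255,255),1); cv2.line(i,(k*f,12),(k*f,18),(0,255,255),1)
    for k in range(0,h,10): cv2.putText(i,str(y0+k),(0,k*f+4),0,.35,(0,255,255),1)
    cv2.imwrite('pics/'+o,i)
z('top',175,163,75,75,'tz.png')
z('side',193,198,92,75,'sz.png')
E
```

```text
(no output)
```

View pics/tz.png

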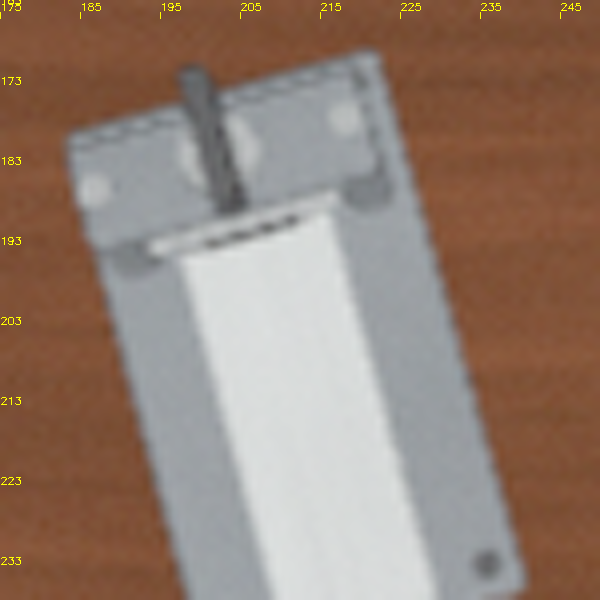

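View pics/sz.png

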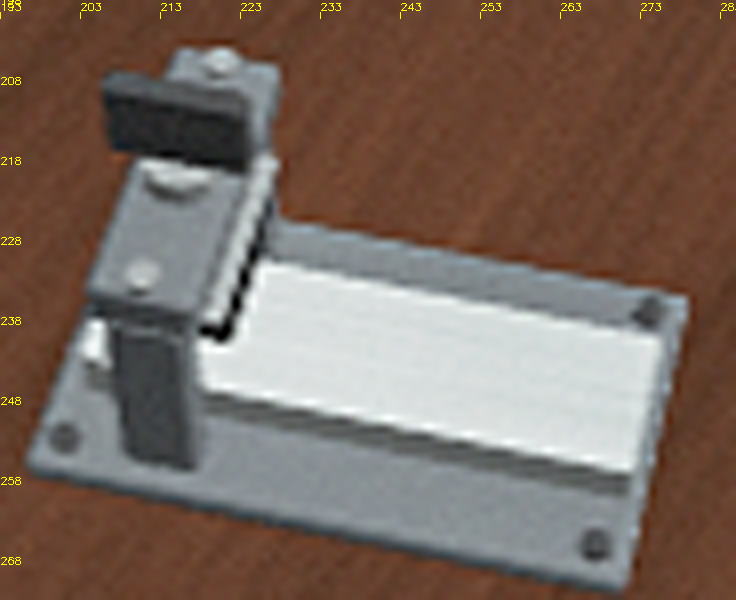

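```bash
cat > fit.py <<'E'
from h import *
from scipy.optimize import least_squares
np.set_printoptions(precision=4,suppress=True)
a=snap('side');b=snap('top')
S=[((-.170,-.03,.03),(660,340)),((-.170,.03,.03),(635,472)),(('f',-.065,.012),(688,297)),(('r',.065,.012),(28,465)),(('f',.065,.0),(623,592)),
 ((.02,.056,.12),(90,290)),((-.02,.056,.12),(190,304)),((.02,-.056,.12),(178,48)),((-.02,-.056,.12),(280,66))]
T=[((-.02,-.056,.12),(378,174)),((-.02,.056,.12),(93,244)),((.02,.056,.12),(75,152)),(('f',-.065,.012),(525,588))]
obs=[(a,w,((z[1]+.5)/8-.5+198,(z[0]+.5)/8-.5+193)) for w,z in S]+[(b,w,((z[1]+.5)/8-.5+163,(z[0]+.5)/8-.5+175)) for w,z in T]
obs+=[(b,(('f'),.065,.012),(275/2+110,285/2+60))]
def pts(p):
    x,y,yaw,xf=p;c,s=np.cos(yaw),np.sin(yaw);o=[]
    for _,w,_2 in obs:
        X=xf if w[0]=='f' else xf+.225 if w[0]=='r' else w[0]
        o.append([x+c*X-s*w[1],y+s*X+c*w[1],w[2]])
    return o
f=lambda p:np.concatenate([proj(o[0],X)-np.array(o[2]) for o,X in zip(obs,pts(p))])
r=least_squares(f,[.62,.08,.25,-.178],loss='soft_l1')
print(r.x,np.degrees(r.x[2]));print(f(r.x).reshape(-1,2))
x,y,yaw,_=r.x
# single-camera fits
n=len(S)
for sl in (slice(0,2*n),slice(2*n,None)):
    q=least_squares(lambda p:f(p)[sl],r.x,loss='soft_l1');print(q.x,np.degrees(q.x[2]))
# blade
for s,nm in ((a,'side'),(b,'top')):
    rs=ctrl.trace(s,'blade');tgt=proj(s,[.547,-.24,0.006])
    k=min(rs,key=lambda q:np.hypot(*(np.argwhere(q['region']).mean(0)-tgt)))
    m=k['region'].astype(np.uint8);box=cv2.boxPoints(cv2.minAreaRect(np.argwhere(m)[:,::-1].astype(np.float32)))
    print(nm,box)
    for p in box: print(onz(s,(p[1],p[0]),0.006))
def z(s,x0,y0,w,h,o,f=12):
    i=s['image'][y0:y0+h,x0:x0+w,::-1];i=cv2.resize(i,None,fx=f,fy=f,interpolation=cv2.INTER_CUBIC)
    cv2.imwrite('pics/'+o,i)
z(b,290,180,40,50,'bt.png');z(a,262,165,55,35,'bs.png')
E
python3 fit.py
```

```text
[ 0.6209  0.0872  0.2904 -0.1747] 16.636331365659007
[[-0.4169  0.457 ]
 [ 0.1092 -0.1697]
 [-0.7567  0.2031]
 [-0.1496 -0.5851]
 [ 1.2438  0.2017]
 [ 0.0221 -0.8928]
 [ 0.9952  0.7599]
 [-0.7131 -0.1382]
 [-0.569   0.3719]
 [-0.7876  0.9831]
 [ 0.985  -0.1149]
 [-0.3816 -1.3161]
 [-0.0118  0.9938]
 [ 0.12   -1.4533]]
[ 0.621   0.0875  0.2913 -0.175 ] 16.69178680711466
[ 0.6205  0.0865  0.2856 -0.1739] 16.36403464071611
side [[267.4795 179.0548]
 [271.3425 168.7534]
 [308.3836 182.6438]
 [304.5205 192.9452]]
[ 0.6128 -0.2174  0.006 ]
[ 0.6244 -0.2692  0.006 ]
[ 0.481  -0.2729  0.006 ]
[ 0.4732 -0.2227  0.006 ]
top [[304.2963 233.8873]
 [306.0502 191.7937]
 [313.662  192.1109]
 [311.9081 234.2045]]
[ 0.4805 -0.2228  0.006 ]
[ 0.6145 -0.2296  0.006 ]
[ 0.6136 -0.254   0.006 ]
[ 0.4795 -0.2468  0.006 ]
```

View pics/bt.png

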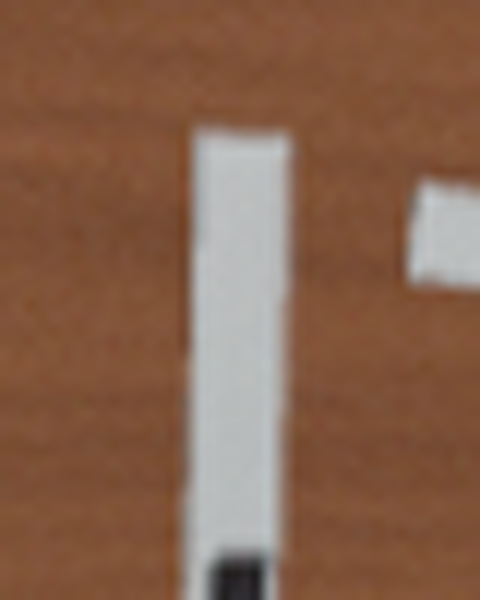

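View pics/bs.png

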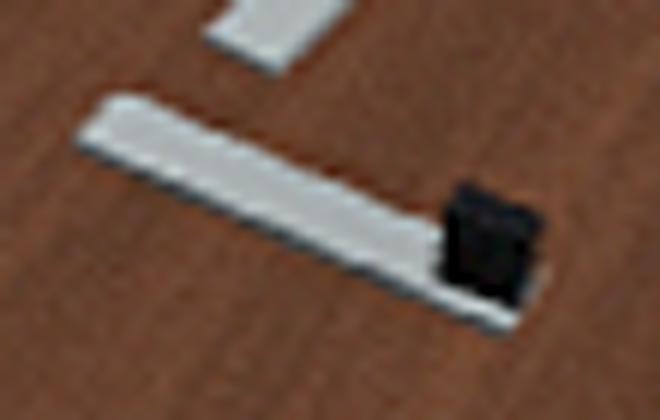

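```bash
cat > bl.py <<'E'
from h import *
from scipy.optimize import least_squares
np.set_printoptions(precision=4,suppress=True)
a=snap('side');b=snap('top')
c=lambda z,x0,y0:((z[1]+.5)/12-.5+y0,(z[0]+.5)/12-.5+x0)
obs=[(b,(.07,.012,.006),c((195,128),290,180)),(b,(.07,-.012,.006),c((293,135),290,180)),
(a,(.07,-.012,.006),c((115,94),262,165)),(a,(.07,.012,.006),c((78,136),262,165)),(a,(-.07,.012,.006),c((512,322),262,165)),
(a,(-.044,.006,.036),c((445,205),262,165)),(a,(-.070,.006,.036),c((525,222),262,165))]
# block front bottom in top
obs+=[(b,(-.044,.006,.036),c((213,550),290,180)),(b,(-.044,-.006,.036),c((268,555),290,180))]
def f(p):
    x,y,w=p;C,S=np.cos(w),np.sin(w)
    return np.concatenate([proj(s,[x+C*q[0]-S*q[1],y+S*q[0]+C*q[1],q[2]])-np.array(o) for s,q,o in obs])
r=least_squares(f,[.547,-.238,-.05],loss='soft_l1');print(r.x,np.degrees(r.x[2]));print(f(r.x).reshape(-1,2))
x,y,w=r.x;print('grip',x-.057*np.cos(w),y-.057*np.sin(w))
o=ctrl.get_obs();print(o)
E
python3 bl.py
```

```text
[ 0.5479 -0.24   -0.0269] -1.541891859217729
[[ 0.4315  0.3294]
 [ 0.105  -0.3427]
 [-0.2913 -0.0635]
 [ 0.3836 -0.2769]
 [ 0.3597 -0.6365]
 [ 0.1258 -0.2633]
 [ 1.6643  0.0323]
 [ 0.1089  1.2566]
 [-0.1888  0.5423]]
grip 0.4909256539416476 -0.23847078960223406
{'clock': 2.8, 'joint_pos': array([-54.6534,  20.545 ,   0.6814,  -0.0008, -70.1363, -16.5057]), 'qvel': array([-0.0358,  0.0578, -0.0169, -0.0438, -0.0576,  0.0525]), 'tau': array([  0.002 , -58.2364,  29.3299,   7.0021,   0.0126,  -0.    ]), 'tool_pos': array([ 0.2179, -0.6388,  0.4047]), 'orientation': array([ 179.9999,    0.0008, -161.1593]), 'force': array([-0.8231, -0.2728, -0.2931]), 'moment': array([0.0175, 0.0179, 0.0242]), 'opening': 0.0877643731806314}
```

```bash
cat > mv.py <<'E'
from h import *
np.set_printoptions(precision=4,suppress=True)
def rel(targets):
    o=ctrl.get_obs();R0=Rn.from_euler('xyz',o['orientation'],degrees=True)
    print('clock',o['clock'],'pos',o['tool_pos'],'ori',o['orientation'],'F',o['force'],'M',o['moment'],'op',round(o['opening'],4),'J6',o['joint_pos'][5])
    for p,yaw in targets:
        R1=Rn.from_euler('xyz',[180,0,yaw],degrees=True)
        d=R0.inv().apply(np.array(p)-o['tool_pos']);rv=(R0.inv()*R1).as_rotvec()
        print(p,yaw,'->',d,rv,'dist',np.linalg.norm(d))
PX,PY,PW=.621,.0872,np.radians(16.6)
def press(x,y,z):
    return [PX+np.cos(PW)*x-np.sin(PW)*y,PY+np.sin(PW)*x+np.cos(PW)*y,z]
E
python3 -c "
from mv import *
rel([([.491,-.237,.30],178),([.491,-.237,.187],178)])"
```

```text
clock 2.8 pos [ 0.2179 -0.6388  0.4047] ori [ 179.9999    0.0008 -161.1593] F [-0.8231 -0.2728 -0.2931] M [0.0175 0.0179 0.0242] op 0.0878 J6 -16.50566942083251
[0.491, -0.237, 0.3] 178 -> [-0.3882  0.2921  0.1047] [0.     0.     0.3637] dist 0.4969596366428036
[0.491, -0.237, 0.187] 178 -> [-0.3882  0.2921  0.2177] [0.     0.     0.3637] dist 0.5323469849897455
```

>>> carry_out --moves "0.06 -0.388 0.292 0.105 0 0 0.364;0.06 -0.388 0.292 0.105 0 0 0.364;0.06 -0.388 0.292 0.105 0 0 0.364;0.06 -0.388 0.292 0.105 0 0 0.364;0.06 -0.388 0.292 0.105 0 0 0.364;0.06 -0.388 0.292 0.105 0 0 0.364;0.06 -0.388 0.292 0.105 0 0 0.364;0.06 -0.388 0.292 0.105 0 0 0.364;0.06 -0.388 0.292 0.105 0 0 0.364;0.06 -0.388 0.292 0.105 0 0 0.364;0.06 -0.388 0.292 0.105 0 0 0.364;0.06 -0.388 0.292 0.105 0 0 0.364;0.06 -0.388 0.292 0.105 0 0 0.364"

```text
clock: 4.1
tool_pos: [0.4906, -0.2375, 0.2999]
orientation: [-180.0, 0.0, 178.0]
force: [-0.7, -0.7, 0.7]
opening: 0.0601
```

```bash
python3 -c "
from mv import *
rel([([.491,-.237,.30],178),([.491,-.237,.187],178)])
a=snap('side','s1.png');b=snap('top')
i=a['image'][100:260,220:400,::-1];cv2.imwrite('pics/s1z.png',cv2.resize(i,None,fx=4,fy=3.7*4/4))
"
```

```text
clock 4.1 pos [ 0.4906 -0.2375  0.2999] ori [-179.9948    0.0037  177.9788] F [-0.6615 -0.6786  0.6992] M [-0.0728 -0.0109  0.025 ] op 0.0601 J6 -86.79273616971226
[0.491, -0.237, 0.3] 178 -> [-0.0004  0.0006 -0.0001] [-0.0001  0.0001 -0.0004] dist 0.000682578558838861
[0.491, -0.237, 0.187] 178 -> [-0.0003  0.0006  0.1129] [-0.0001  0.0001 -0.0004] dist 0.11285269509481136
```

View pics/s1z.png

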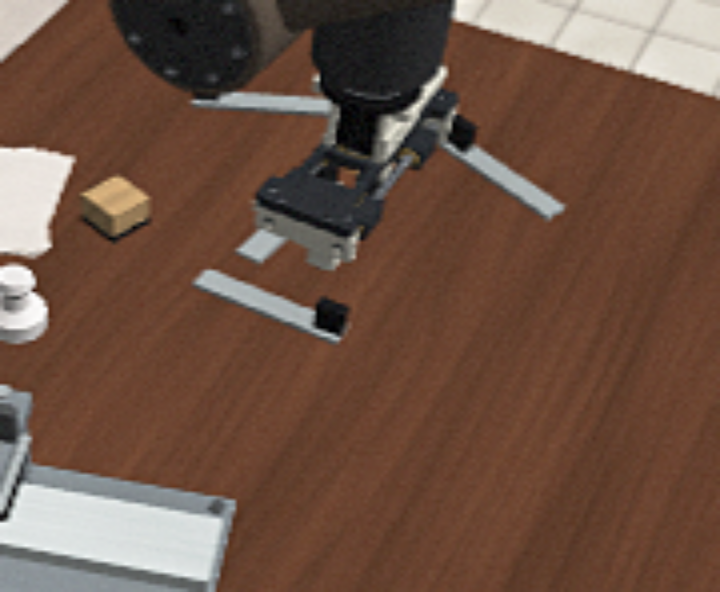

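```bash
python3 -c "
from mv import *
print(ctrl.get_obs()['joint_pos'])"
```

```text
[ -5.3013  13.7598 -23.8962   0.0036 -52.3206 -86.8044]
```

>>> carry_out --moves "0.06 0 0 0.045 0 0 0;0.06 0 0 0.09 0 0 0;0.06 0 0 0.112 0 0 0;0.06 0 0 0.112 0 0 0;0.0 0 0 0.112 0 0 0;0.0 0 0 0.112 0 0 0;0.0 0 0 0.112 0 0 0;0.0 0 0 0.112 0 0 0;0.0 0 0 0.112 0 0 0;0.0 0 0 0.112 0 0 0"

```text
clock: 5.2
tool_pos: [0.4909, -0.2371, 0.1881]
orientation: [-180.0, 0.0, 178.0]
force: [0.4, -0.5, -1.2]
opening: 0.0178
```

```bash
python3 -c "
from mv import *
# zoffset: grasp 28.5mm over underside; block at press x
rel([(press(-.19,0,.29),-163.4)])
a=snap('side','s2.png');b=snap('top','t2.png')
i=np.hstack([cv2.resize(a['image'][130:230,230:330,::-1],None,fx=4,fy=4),cv2.resize(b['image'][160:260,260:360,::-1],None,fx=4,fy=4)]);cv2.imwrite('pics/s2z.png',i)
"
```

```text
clock 5.2 pos [ 0.4909 -0.2371  0.1881] ori [-179.9979    0.0362  177.992 ] F [ 0.4121 -0.5146 -1.165 ] M [-0.025  -0.0338 -0.0217] op 0.0178 J6 -86.8254232746826
[np.float64(0.4389187108516247), np.float64(0.03291921019305502), 0.29] -163.4 -> [ 0.0614  0.268  -0.102 ] [-0.0001  0.0006 -0.3248] dist 0.29328317444829805
```

View pics/s2z.png

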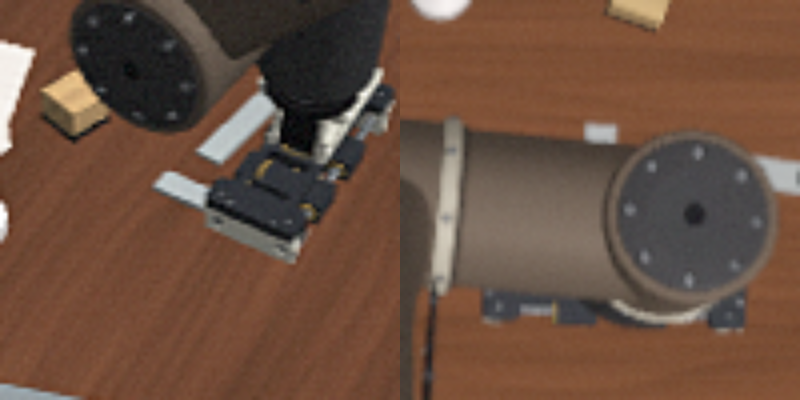

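>>> carry_out --moves "0 0 0 0 0 0 0;0 0 0 0 0 0 0;0 0 0 0 0 0 0"

```text
clock: 5.6
tool_pos: [0.4909, -0.2371, 0.1879]
orientation: [-180.0, 0.0, 178.0]
force: [-2.3, 1.3, 6.0]
opening: 0.0119
```

>>> carry_out --moves "0 0 0 -0.02 0 0 0;0 0 0 -0.05 0 0 0;0 0 0 -0.08 0 0 0;0 0.0115 0.05 -0.08 0 0 -0.1;0 0.061 0.268 -0.08 0 0 -0.325;0 0.061 0.268 -0.08 0 0 -0.325;0 0.061 0.268 -0.08 0 0 -0.325;0 0.061 0.268 -0.08 0 0 -0.325;0 0.061 0.268 -0.08 0 0 -0.325;0 0.061 0.268 -0.057 0 0 -0.325;0 0.061 0.268 -0.057 0 0 -0.325;0 0.061 0.268 -0.057 0 0 -0.325"

```text
clock: 6.8
tool_pos: [0.4391, 0.0325, 0.2444]
orientation: [-180.0, -0.1, -163.4]
force: [0.2, -0.1, -0.2]
opening: 0.0117
```

```bash
python3 -c "
from mv import *
rel([(press(-.19,0,.219),-163.4)])
a=snap('side','s3.png');b=snap('top','t3.png')
i=np.hstack([cv2.resize(a['image'][180:290,185:325,::-1],None,fx=4,fy=4),cv2.resize(b['image'][160:270,175:235,::-1],None,fx=4,fy=4)]);cv2.imwrite('pics/s3z.png',i)
"
```

```text
clock 6.8 pos [0.4391 0.0325 0.2444] ori [-179.9688   -0.1145 -163.3927] F [ 0.1749 -0.1156 -0.2233] M [-0.0207 -0.0245  0.0084] op 0.0117 J6 -103.46028884749593
[np.float64(0.4389187108516247), np.float64(0.03291921019305502), 0.219] -163.4 -> [0.     0.0004 0.0254] [-0.0005 -0.002   0.0001] dist 0.02542295619968082
```

View pics/s3z.png

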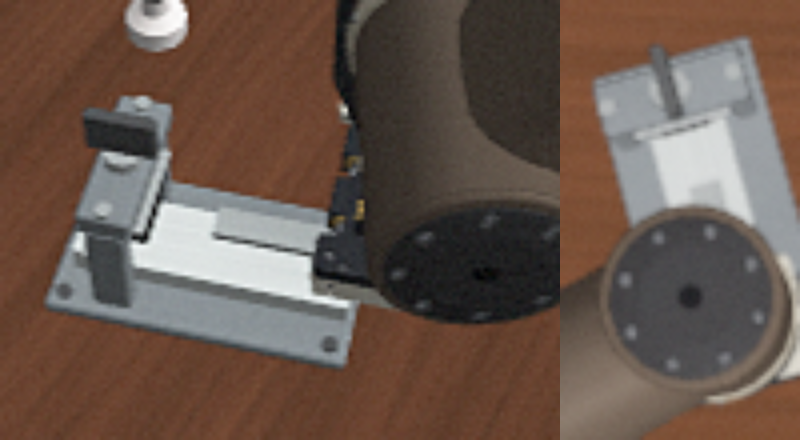

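```bash
python3 -c "
from mv import *
import cv2
i=cv2.imread('pics/t3.png')[180:215,190:225];j=cv2.imread('pics/s3.png')[220:260,210:270]
cv2.imwrite('pics/t3z.png',cv2.resize(i,None,fx=12,fy=12,interpolation=3));cv2.imwrite('pics/s3y.png',cv2.resize(j,None,fx=12,fy=12,interpolation=3))
b=snap('top');a=snap('side')
for nm,s in (('top',b),('side',a)):
  for t in [(-.06,-.03,.03),(-.06,.03,.03),(-.06,.012,.06),(-.06,-.012,.06),(-.06,.012,.036),(-.06,-.012,.036)]: print(nm,t,proj(s,press(*t)))
"
```

```text
top (-0.06, -0.03, 0.03) [203.3155 220.0369]
top (-0.06, 0.03, 0.03) [208.6313 201.4757]
top (-0.06, 0.012, 0.06) [205.7033 206.0907]
top (-0.06, -0.012, 0.06) [203.5327 213.6708]
top (-0.06, 0.012, 0.036) [206.7745 206.8555]
top (-0.06, -0.012, 0.036) [204.6394 214.3111]
side (-0.06, -0.03, 0.03) [232.834  239.7192]
side (-0.06, 0.03, 0.03) [249.3841 234.7263]
side (-0.06, 0.012, 0.06) [238.5584 235.9933]
side (-0.06, -0.012, 0.06) [231.8873 238.0342]
side (-0.06, 0.012, 0.036) [243.1668 236.2087]
side (-0.06, -0.012, 0.036) [236.5379 238.214 ]
```

View pics/t3z.png

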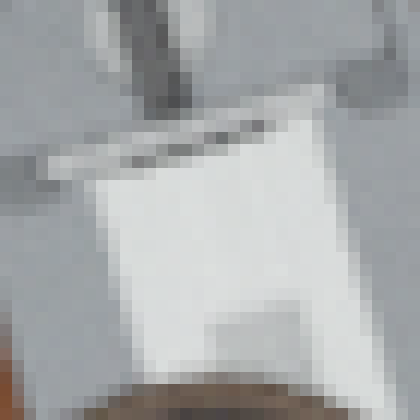

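View pics/s3y.png

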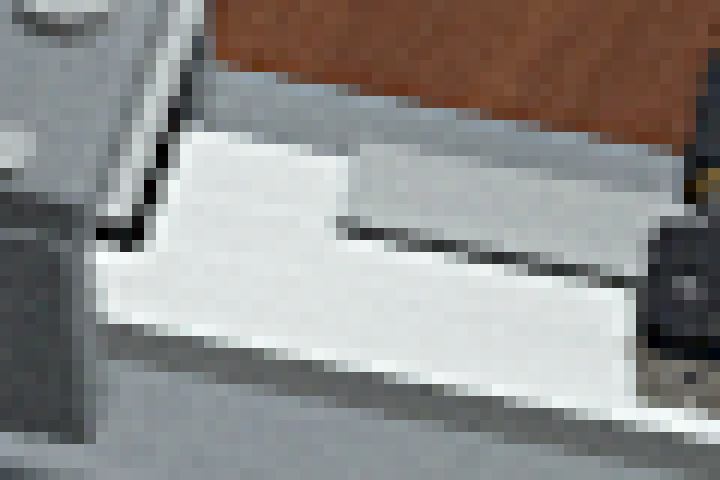

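>>> carry_out --moves "0 0 0.0035 0.012 0 0 0;0 0 0.0035 0.022 0 0 0;0 0 0.0035 0.025 0 0 0;0 0 0.0035 0.026 0 0 0;0 0 0.0035 0.026 0 0 0"

```text
clock: 7.5
tool_pos: [0.4385, 0.036, 0.2187]
orientation: [-180.0, -0.0, -163.4]
force: [-0.2, -0.3, -0.9]
opening: 0.0116
```

```bash
python3 -c "
from mv import *
rel([(press(-.099,0.0035,.2185),-163.4)])
a=snap('side','s4.png')
j=a['image'][220:260,210:270,::-1];cv2.imwrite('pics/s4y.png',cv2.resize(j,None,fx=12,fy=12,interpolation=3))
"
```

```text
clock 7.5 pos [0.4385 0.036  0.2187] ori [-179.9908   -0.0136 -163.4047] F [-0.1739 -0.2695 -0.8754] M [ 0.0006  0.059  -0.0329] op 0.0116 J6 -103.9611844827001
[np.float64(0.5251261558420344), np.float64(0.06227098063753558), 0.2185] -163.4 -> [-0.0906  0.0004  0.0002] [-0.0002 -0.0002 -0.0001] dist 0.09055554517162857
```

View pics/s4y.png

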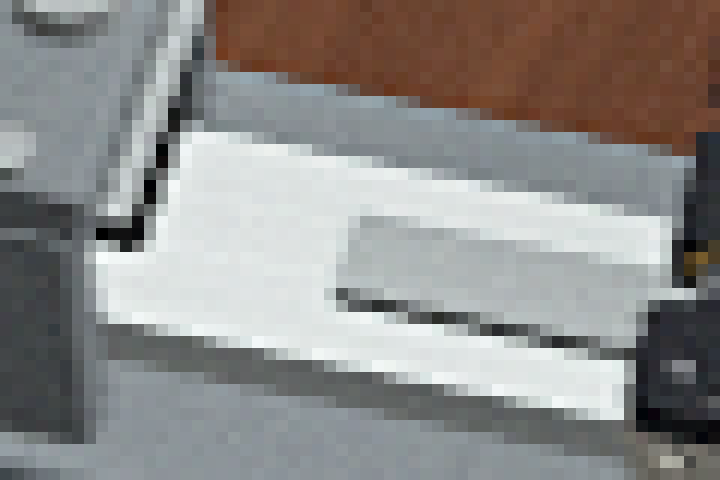

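>>> carry_out --moves "0 -0.02 0 0 0 0 0;0 -0.04 0 0 0 0 0;0 -0.06 0 0 0 0 0;0 -0.075 0 0 0 0 0;0 -0.082 0 0 0 0 0;0 -0.084 0 0 0 0 0;0 -0.0855 0 0 0 0 0;0 -0.087 0 0 0 0 0"

```text
clock: 8.35
tool_pos: [0.5211, 0.0608, 0.2187]
orientation: [180.0, -0.0, -163.4]
force: [-0.1, -0.7, -1.3]
opening: 0.0118
```

>>> carry_out --moves "0 -0.0015 0 0 0 0 0;0 -0.003 0 0 0 0 0;0 -0.0045 0 0 0 0 0;0 -0.0045 0 0 0 0 0"

```text
clock: 8.75
tool_pos: [0.5261, 0.0624, 0.2187]
orientation: [-180.0, 0.0, -163.4]
force: [-0.3, 0.1, -1.2]
opening: 0.0122
```

>>> carry_out --moves "0 -0.0015 0 0 0 0 0;0 -0.003 0 0 0 0 0;0 -0.003 0 0 0 0 0"

```text
clock: 9.05
tool_pos: [0.5274, 0.0625, 0.2181]
orientation: [-180.0, -0.2, -163.4]
force: [-6.5, -0.9, 2.1]
opening: 0.0118
```

>>> carry_out --moves "0 0 0 0.0007 0 0 0;0 -0.001 0 0.0007 0 0 0;0 -0.001 0 0.0007 0 0 0"

```text
clock: 9.35
tool_pos: [0.5277, 0.0626, 0.2179]
orientation: [-180.0, -0.3, -163.4]
force: [-12.5, 0.4, 11.6]
opening: 0.0115
```

```bash
python3 -c "
from mv import *
rel([(press(-.099,0.0035,.2185),-163.4)])
a=snap('side','s5.png');b=snap('top','t5.png')
j=a['image'][200:260,195:285,::-1];cv2.imwrite('pics/s5y.png',cv2.resize(j,None,fx=8,fy=8,interpolation=3))
"
```

```text
clock 9.35 pos [0.5277 0.0626 0.2179] ori [-179.9834   -0.3258 -163.434 ] F [-12.5245   0.3741  11.626 ] M [-0.0521  4.3043  0.0377] op 0.0115 J6 -101.28099343587962
[np.float64(0.5251261558420344), np.float64(0.06227098063753558), 0.2185] -163.4 -> [ 0.0025  0.0004 -0.0006] [-0.0003 -0.0057 -0.0006] dist 0.0026418832094345867
```

View pics/s5y.png

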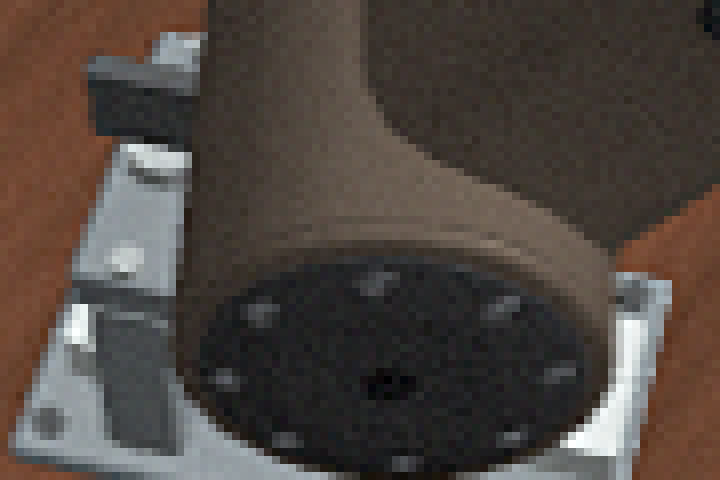

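>>> carry_out --moves "0 0.0012 0 -0.0006 0 0 0;0.04 0.0012 0 -0.0006 0 0 0;0.04 0.0012 0 -0.0006 0 0 0;0.04 0.0012 0 -0.0006 0 0 0;0.04 0.0012 0 -0.04 0 0 0;0.04 0.0012 0 -0.09 0 0 0;0.04 0.0012 0 -0.122 0 0 0;0.04 0.0012 0 -0.122 0 0 0"

```text
clock: 10.25
tool_pos: [0.5304, 0.0636, 0.3454]
orientation: [180.0, 0.5, -163.3]
force: [0.7, 0.1, -0.4]
opening: 0.0402
```

```bash
python3 -c "
from mv import *
rel([(press(0,0,.34),16.6),(press(0,0,.34),-40),(press(0,0,.313),16.6)])
"
```

```text
clock 10.25 pos [0.5304 0.0636 0.3454] ori [ 179.9758    0.5472 -163.3472] F [ 0.6978  0.14   -0.3678] M [ 0.1287 -0.0462 -0.0074] op 0.0402 J6 -101.31644322027088
[np.float64(0.621), np.float64(0.0872), 0.34] 16.6 -> [-0.0935 -0.0034  0.0063] [-0.015   0.0007 -3.1406] dist 0.09379502751557635
[np.float64(0.621), np.float64(0.0872), 0.34] -40 -> [-0.0935 -0.0034  0.0063] [-0.01    0.006  -2.1528] dist 0.09379502751557635
[np.float64(0.621), np.float64(0.0872), 0.313] 16.6 -> [-0.0933 -0.0034  0.0333] [-0.015   0.0007 -3.1406] dist 0.09908292869583724
```

>>> carry_out --moves "0.04 -0.02 -0.001 0 0 0 -0.15;0.04 -0.05 -0.002 0 0 0 -0.3;0.04 -0.092 -0.003 0 0 0 -0.45;0.04 -0.092 -0.003 0 0 0 -0.6;0.04 -0.092 -0.003 0 0 0 -0.75;0.04 -0.092 -0.003 0 0 0 -0.9;0.04 -0.092 -0.003 0 0 0 -1.05;0.04 -0.092 -0.003 0 0 0 -1.2;0.04 -0.092 -0.003 0 0 0 -1.35;0.04 -0.092 -0.003 0 0 0 -1.5;0.04 -0.092 -0.003 0 0 0 -1.65;0.04 -0.092 -0.003 0 0 0 -1.8;0.04 -0.092 -0.003 0 0 0 -1.95;0.04 -0.092 -0.003 0 0 0 -2.1;0.04 -0.092 -0.003 0 0 0 -2.25;0.04 -0.092 -0.003 0 0 0 -2.4;0.04 -0.092 -0.003 0 0 0 -2.55;0.04 -0.092 -0.003 0 0 0 -2.7;0.04 -0.092 -0.003 0 0 0 -2.85;0.04 -0.092 -0.003 0 0 0 -3.0"

```text
clock: 12.25
tool_pos: [0.6178, 0.0865, 0.3394]
orientation: [180.0, 0.0, 8.8]
force: [0.5, 0.4, 0.3]
opening: 0.0403
```

```bash
python3 -c "
from mv import *
rel([(press(0,0,.34),16.6),(press(0,0,.313),16.6)])
a=snap('side','s6.png');b=snap('top','t6.png')
i=np.hstack([cv2.resize(a['image'][180:290,185:305,::-1],None,fx=4,fy=4),cv2.resize(b['image'][160:270,170:250,::-1],None,fx=4,fy=4)]);cv2.imwrite('pics/s6z.png',i)
"
```

```text
clock 12.25 pos [0.6178 0.0865 0.3394] ori [179.9983   0.0221   8.8359] F [0.5133 0.4327 0.279 ] M [-0.0842  0.0868  0.0099] op 0.0403 J6 72.96443361517433
[np.float64(0.621), np.float64(0.0872), 0.34] 16.6 -> [ 0.0032 -0.0002 -0.0006] [ 0.      0.0004 -0.1355] dist 0.003305095760067016
[np.float64(0.621), np.float64(0.0872), 0.313] 16.6 -> [ 0.0032 -0.0002  0.0264] [ 0.      0.0004 -0.1355] dist 0.026566773794565256
```

View pics/s6z.png

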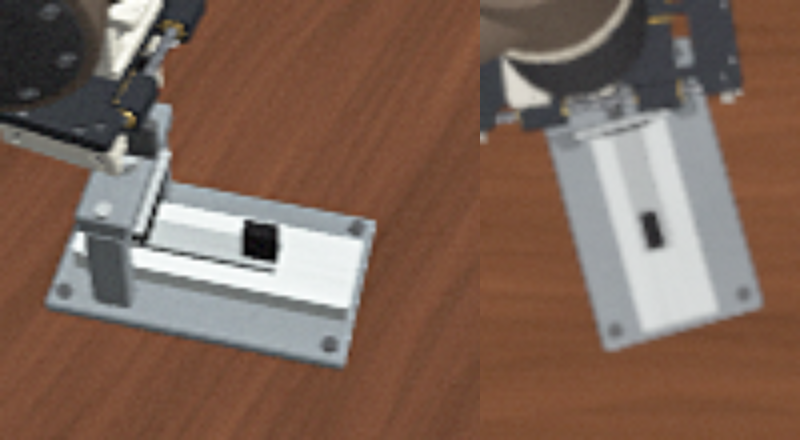

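```bash
python3 -c "
from mv import *
a=snap('side')
for z in (.036,.039,.041,.043,.045,.05): 
  for y in (.018,-.018):
    p=proj(a,press(-.018,y,z)); print(z,y,p,'zoom8',(p[1]+.5-193)*8,(p[0]+.5-198)*8)
i=a['image'][222:252,205:235,::-1];cv2.imwrite('pics/d.png',cv2.resize(i,None,fx=16,fy=16,interpolation=0))
p=proj(a,press(-.018,.018,.042));print((p[1]-205+.5)*16,(p[0]-222+.5)*16)
"
```

```text
0.036 0.018 [242.1553 221.8644] zoom8 234.91551638010105 357.242475483823
0.036 -0.018 [232.3163 225.146 ] zoom8 261.16823690735373 278.5300728650184
0.039 0.018 [241.5863 221.8087] zoom8 234.46984606780006 352.69011134140396
0.039 -0.018 [231.7395 225.098 ] zoom8 260.78377130712624 273.9163989994295
0.041 0.018 [241.2056 221.7715] zoom8 234.17170683837548 349.64491410065557
0.041 -0.018 [231.3538 225.0658] zoom8 260.52659250974784 270.83039465958564
0.043 0.018 [240.8239 221.7341] zoom8 233.87274303686536 346.5914469818465
0.043 -0.018 [230.967  225.0336] zoom8 260.2687156503548 267.73617427516
0.045 0.018 [240.4412 221.6966] zoom8 233.57295119402306 343.529675804745
0.045 -0.018 [230.5792 225.0013] zoom8 260.0101378444738 264.6337045267876
0.05 0.018 [239.4798 221.6025] zoom8 232.8198259608307 335.83869157135723
0.05 -0.018 [229.6052 224.9201] zoom8 259.3606076138353 256.8412188763955
276.0446564509971 312.23843281562085
```

View pics/d.png

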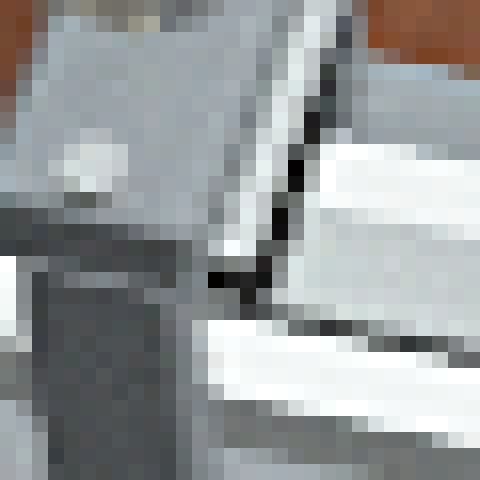

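>>> carry_out --moves "0.04 0.003 0 0 0 0 -0.135;0.04 0.003 0 0.012 0 0 -0.135;0.04 0.003 0 0.0265 0 0 -0.135;0.04 0.003 0 0.0265 0 0 -0.135;0 0.003 0 0.0265 0 0 -0.135;0 0.003 0 0.0265 0 0 -0.135;0 0.003 0 0.0265 0 0 -0.135;0 0.003 0 0.0265 0 0 -0.135;0 0.003 0 0.0265 0 0 -0.135"

```text
clock: 13.3
tool_pos: [0.6205, 0.088, 0.314]
orientation: [-179.9, -0.1, 16.2]
force: [-4.8, 6.4, 3.0]
opening: 0.0108
```

```bash
python3 -c "
from mv import *
rel([(press(0,0,.313),16.6)])
"
```

```text
clock 13.3 pos [0.6205 0.088  0.314 ] ori [-179.8883   -0.0769   16.214 ] F [-4.7731  6.4306  3.0357] M [2.3285 1.3863 0.1446] op 0.0108 J6 80.41404322468998
[np.float64(0.621), np.float64(0.0872), 0.313] 16.6 -> [0.0003 0.0009 0.001 ] [-0.0019 -0.0013 -0.0067] dist 0.0013899029416645824
```

>>> carry_out --moves "0 -0.0003 -0.0008 0 0 0 0;0 -0.0003 -0.0008 0 0 0 0.12;0 -0.0003 -0.0008 0 0 0 0.24;0 -0.0003 -0.0008 0 0 0 0.36;0 -0.0003 -0.0008 0 0 0 0.48;0 -0.0003 -0.0008 0 0 0 0.6;0 -0.0003 -0.0008 0 0 0 0.7;0 -0.0003 -0.0008 0 0 0 0.8"

```text
clock: 14.1
tool_pos: [0.6204, 0.0888, 0.314]
orientation: [-179.9, -0.0, -29.8]
force: [-1.4, 7.3, 1.6]
opening: 0.0109
```

```bash
python3 -c "
from mv import *
rel([(press(0,0,.313),16.6)])
a=snap('side','s7.png');b=snap('top','t7.png')
i=a['image'][222:252,205:235,::-1];cv2.imwrite('pics/d7.png',cv2.resize(i,None,fx=16,fy=16,interpolation=0))
"
```

```text
clock 14.1 pos [0.6204 0.0888 0.314 ] ori [-179.8522   -0.024   -29.8271] F [-1.4434  7.3498  1.6488] M [2.5225 0.6638 0.1758] op 0.0109 J6 34.26517420899067
[np.float64(0.621), np.float64(0.0872), 0.313] 16.6 -> [0.0014 0.0011 0.001 ] [-0.0023 -0.0014 -0.8103] dist 0.0020015085275143824
```

View pics/d7.png

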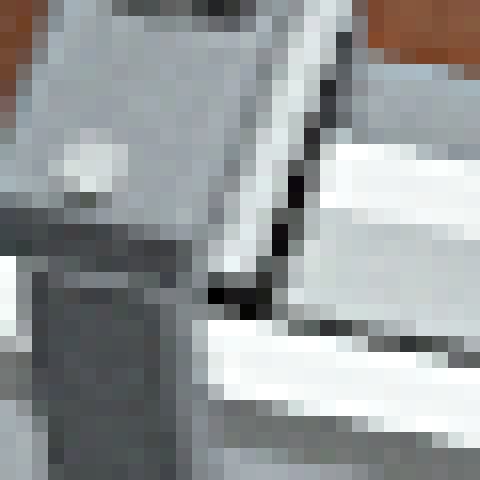

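```bash
python3 -c "
from mv import *
a=snap('side')
for q in [(-.018,.03,.03),(-.03,.03,.03),(-.04,.03,.03),(-.04,.012,.036),(-.04,.012,.03),(-.03,.012,.036),(-.03,.012,.03),(-.03,-.03,.03),(-.04,-.012,.036),(-.018,.018,.036),(-.018,.018,.039),(-.02,.056,.12),(-.02,.04,.1)]:
    p=proj(a,press(*q)); print(q,(p[1]-205+.5)*16,(p[0]-222+.5)*16)
"
```

```text
(-0.018, 0.03, 0.03) 261.6817909977776 402.47519739022573
(-0.03, 0.03, 0.03) 324.8676106094131 414.9010894361704
(-0.04, 0.03, 0.03) 377.65941628424434 425.2870800574301
(-0.04, 0.012, 0.036) 402.0178663329243 326.1857359061305
(-0.04, 0.012, 0.03) 403.285756236372 344.28580197759766
(-0.03, 0.012, 0.036) 349.5440061406498 315.98587791275395
(-0.03, 0.012, 0.03) 351.02244464791784 334.10535414279866
(-0.03, -0.03, 0.03) 409.93589071357883 152.09384806275648
(-0.04, -0.012, 0.036) 435.49845909588703 220.6597436200118
(-0.018, 0.018, 0.036) 277.8310327602021 330.484950967646
(-0.018, 0.018, 0.039) 276.9396921356001 321.3802226828079
(-0.02, 0.056, 0.12) 200.6529181738565 240.69350601349197
(-0.02, 0.04, 0.1) 234.08822903498776 231.34282676152952
```

>>> carry_out --moves "0 -0.0006 -0.0007 0 0 0 0;0 -0.0006 -0.0007 0 0 0 0.12;0 -0.0006 -0.0007 0 0 0 0.24;0 -0.0006 -0.0007 0 0 0 0.36;0 -0.0006 -0.0007 0 0 0 0.48;0 -0.0006 -0.0007 0 0 0 0.6;0 -0.0006 -0.0007 0 0 0 0.6"

```text
clock: 14.95
tool_pos: [0.6206, 0.0894, 0.314]
orientation: [-179.8, 0.0, -64.2]
force: [1.9, 4.7, -0.0]
opening: 0.0108
```

```bash
python3 -c "
from mv import *
rel([(press(0,0,.313),16.6)])
a=snap('side','s8.png');b=snap('top','t8.png')
i=a['image'][222:252,205:235,::-1];cv2.imwrite('pics/d8.png',cv2.resize(i,None,fx=16,fy=16,interpolation=0))
"
```

```text
clock 14.95 pos [0.6206 0.0894 0.314 ] ori [-179.8411    0.0196  -64.2183] F [ 1.9016  4.7385 -0.0241] M [ 1.884  -0.3626 -0.165 ] op 0.0108 J6 -0.20758945067078508
[np.float64(0.621), np.float64(0.0872), 0.313] 16.6 -> [0.0021 0.0006 0.001 ] [-0.0025 -0.0017 -1.4105] dist 0.0024149670165196312
```

View pics/d8.png

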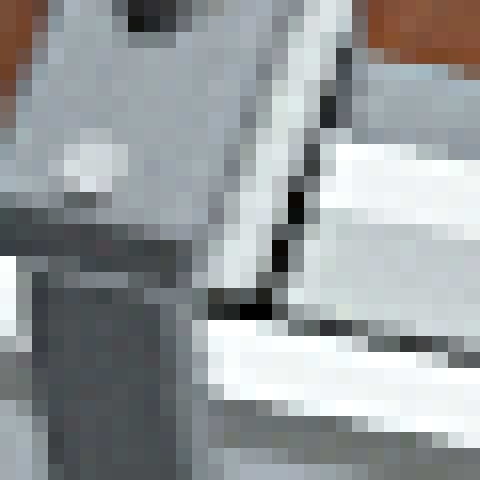

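```bash
python3 -c "
import cv2,numpy as np
for f in ('s6','s7','s8'):
    g=cv2.imread(f'pics/{f}.png',0).astype(int)
    for c in (218,219,220,221): print(f,c,g[235:248,c])
"
```

```text
s6 218 [123 151 185 107   0 118 127 254 247 234 238 181 116]
s6 219 [173 208 252 120  33 114 109 255 250 250 254 245 107]
s6 220 [235 226 230 131  31  23  65 254 247 244 250 252 109]
s6 221 [197 168  92  32  20 115  83 233 248 243 247 255 126]
s7 218 [124 153 181 197  78   0 128 255 246 232 236 179 117]
s7 219 [176 201 224 242 116  25  83 255 249 249 254 245 106]
s7 220 [221 230 223 210 122  23   5 255 249 244 248 250 108]
s7 221 [199 196 177  96  48  27  42 239 250 243 246 255 130]
s8 218 [126 153 177 196 196  62  47 255 245 233 237 182 114]
s8 219 [174 201 225 227 227  83  34 255 251 251 254 245 109]
s8 220 [219 224 228 220 213  87   0 255 249 245 249 251 106]
s8 221 [221 198 200 171 102  33   0 229 252 245 247 255 127]
```

>>> carry_out --moves "0 0 -0.0005 0 0 0 0.1;0 0 -0.0005 0 0 0 0.19;0 0 -0.0005 0 0 0 0.19"

```text
clock: 15.35
tool_pos: [0.6209, 0.0895, 0.314]
orientation: [-179.9, 0.0, -75.0]
force: [1.1, 5.2, 2.3]
opening: 0.0109
```

```bash
python3 -c "
from mv import *
rel([(press(0,0,.345),-80)])
a=snap('side','s9.png')
g=cv2.imread('pics/s9.png',0).astype(int)
for c in (218,219,220,221): print(c,g[235:248,c])
"
```

```text
clock 15.35 pos [0.6209 0.0895 0.314 ] ori [-179.8753    0.0442  -74.9901] F [1.1353 5.2093 2.2765] M [ 1.8724 -0.0574 -0.1237] op 0.0109 J6 -10.975299895691068
[np.float64(0.621), np.float64(0.0872), 0.345] -80 -> [ 0.0022  0.0004 -0.031 ] [-0.0021  0.0009  0.0874] dist 0.031098032550658836
218 [131 151 179 193 219  66  56 255 247 231 238 177 115]
219 [172 202 224 226 233  92  48 255 252 250 254 245 110]
220 [223 222 231 224 215  95   0 255 250 244 247 249 106]
221 [224 203 198 180  99  35   0 225 250 244 247 255 125]
```

```bash
python3 -c "
from mv import *
rel([([.527,.0625,.349],16.6),([.527,.0625,.2185],16.6)])
"
```

```text
clock 15.4 pos [0.6209 0.0895 0.314 ] ori [-179.8718    0.0452  -74.8521] F [0.8112 5.8877 0.8531] M [ 1.933  -0.141  -0.1415] op 0.011 J6 -10.837005766761042
[0.527, 0.0625, 0.349] 16.6 -> [ 0.0015  0.0976 -0.0352] [-0.0024 -0.0012 -1.5961] dist 0.10375352141286123
[0.527, 0.0625, 0.2185] 16.6 -> [0.0016 0.0979 0.0953] [-0.0024 -0.0012 -1.5961] dist 0.1366319314485281
```

>>> carry_out --moves "0.035 0 0 0 0 0 0;0.035 0 0 0 0 0 0;0.035 0 0 -0.036 0 0 0;0.035 0 0.01 -0.036 0 0 -0.15;0.035 0.0015 0.05 -0.036 0 0 -0.3;0.035 0.0015 0.098 -0.036 0 0 -0.45;0.035 0.0015 0.098 -0.036 0 0 -0.6;0.035 0.0015 0.098 -0.036 0 0 -0.75;0.035 0.0015 0.098 -0.036 0 0 -0.9;0.035 0.0015 0.098 -0.036 0 0 -1.05;0.035 0.0015 0.098 -0.036 0 0 -1.2;0.035 0.0015 0.098 -0.036 0 0 -1.35;0.035 0.0015 0.098 -0.015 0 0 -1.5;0.035 0.0015 0.098 0.01 0 0 -1.596;0.035 0.0015 0.098 0.04 0 0 -1.596;0.035 0.0015 0.098 0.04 0 0 -1.596"

```text
clock: 17.0
tool_pos: [0.5246, 0.0608, 0.2701]
orientation: [180.0, 0.4, 16.5]
force: [-0.2, 0.4, 0.5]
opening: 0.0354
```

```bash
python3 -c "
from mv import *
for k in range(3):
  a=snap('side','s10.png'); print(ctrl.get_obs()['force'])
rel([([.527,.0625,.349],16.6),([.527,.0625,.2185],16.6)])
i=cv2.imread('pics/s10.png')[200:262,200:290];cv2.imwrite('pics/d10.png',cv2.resize(i,None,fx=8,fy=8,interpolation=3))
"
```

```text
[ 0.1242 -0.3599 -0.4526]
[ 0.4931 -0.5601  0.1044]
[ 0.0092 -0.0705 -0.6484]
clock 17.15 pos [0.5267 0.0617 0.2746] ori [179.9716  -0.0413  16.58  ] F [ 0.0092 -0.0705 -0.6484] M [-0.1043  0.0751  0.0884] op 0.0349 J6 78.6469834237089
[0.527, 0.0625, 0.349] 16.6 -> [ 0.0005 -0.0006 -0.0744] [ 0.0005 -0.0007 -0.0003] dist 0.07443789356204064
[0.527, 0.0625, 0.2185] 16.6 -> [ 0.0004 -0.0007  0.0561] [ 0.0005 -0.0007 -0.0003] dist 0.056072052559463
```

View pics/d10.png

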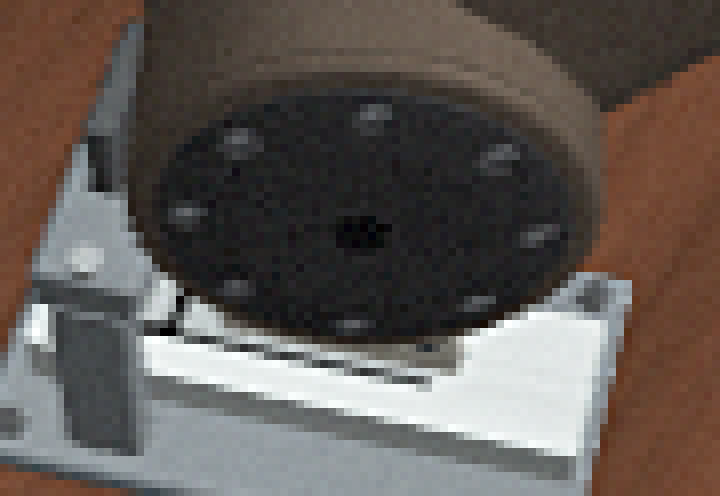

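>>> carry_out --moves "0.035 0.0004 -0.0007 0.03 0 0 0;0.035 0.0004 -0.0007 0.05 0 0 0;0.035 0.0004 -0.0007 0.055 0 0 0;0 0.0004 -0.0007 0.055 0 0 0;0 0.0004 -0.0007 0.055 0 0 0;0 0.0004 -0.0007 0.055 0 0 0;0 0.0004 -0.0007 0.055 0 0 0;0 0.0004 -0.0007 0.055 0 0 0"

```text
clock: 17.95
tool_pos: [0.5269, 0.0627, 0.2197]
orientation: [-180.0, -0.1, 16.6]
force: [-1.6, 0.7, 7.4]
opening: 0.0119
```

```bash
cat > av.py <<'E'
from mv import *
import sys
n=int(sys.argv[1]) if len(sys.argv)>1 else 4
F=[]
for k in range(n):
    ctrl.snapshot('top');o=ctrl.get_obs();F.append(o['force'])
F=np.array(F);ex=np.array([np.cos(PW),np.sin(PW),0]);ey=np.array([-np.sin(PW),np.cos(PW),0])
print('clock',o['clock'],'Fx press',F@ex,'mean',(F@ex).mean(),'Fy',(F@ey).mean(),'Fz',F[:,2].mean(),'pos',o['tool_pos'],'px',(o['tool_pos']-[PX,PY,0])@ex,'op',round(o['opening'],4))
E
python3 av.py 2
```

```text
clock 18.05 Fx press [-1.3169 -1.0363] mean -1.1765805666168692 Fy 0.7141725917178525 Fz 7.044287247735436 pos [0.5269 0.0627 0.2197] px -0.0971910371039679 op 0.0115
```

>>> carry_out --moves "0 0 0 -0.0005 0 0 0;0 -0.0005 0 -0.0006 0 0 0"

```text
clock: 18.25
tool_pos: [0.5267, 0.0627, 0.2197]
orientation: [-180.0, -0.1, 16.6]
force: [5.3, 0.4, -0.8]
opening: 0.0117
```

>>> carry_out --moves "0 -0.0008 0 0 0 0 0"

```text
clock: 18.35
tool_pos: [0.5263, 0.0626, 0.2197]
orientation: [-180.0, -0.2, 16.6]
force: [6.3, 0.3, -1.1]
opening: 0.0118
```

>>> carry_out --moves "0 -0.0008 0 0 0 0 0"

```text
clock: 18.45
tool_pos: [0.5257, 0.0625, 0.2197]
orientation: [-180.0, -0.2, 16.6]
force: [5.7, 1.1, 0.1]
opening: 0.0115
```

>>> carry_out --moves "0 -0.0008 0 0 0 0 0"

```text
clock: 18.55
tool_pos: [0.5249, 0.0623, 0.2197]
orientation: [-180.0, -0.2, 16.6]
force: [5.2, 2.9, -1.3]
opening: 0.0116
```

>>> carry_out --moves "0 -0.0008 0 0 0 0 0"

```text
clock: 18.65
tool_pos: [0.5242, 0.0621, 0.2197]
orientation: [-180.0, -0.2, 16.6]
force: [6.0, 0.7, -0.7]
opening: 0.0118
```

>>> carry_out --moves "0 -0.0007 0 0 0 0 0"

```text
clock: 18.75
tool_pos: [0.5235, 0.0619, 0.2197]
orientation: [-180.0, -0.2, 16.6]
force: [5.6, 0.7, -0.9]
opening: 0.0119
```

>>> carry_out --moves "0 -0.0007 0 0 0 0 0"

```text
clock: 18.85
tool_pos: [0.5228, 0.0618, 0.2197]
orientation: [-180.0, -0.2, 16.6]
force: [6.5, 1.0, -0.5]
opening: 0.0118
```

>>> carry_out --moves "0 -0.0007 0 0 0 0 0"

```text
clock: 18.95
tool_pos: [0.5222, 0.0616, 0.2197]
orientation: [-180.0, -0.2, 16.6]
force: [6.1, 1.4, -1.0]
opening: 0.0118
```

>>> carry_out --moves "0 -0.0007 0 0 0 0 0"

```text
clock: 19.05
tool_pos: [0.5215, 0.0614, 0.2197]
orientation: [-180.0, -0.2, 16.6]
force: [5.7, 1.9, -0.9]
opening: 0.0116
```

```bash
python3 av.py 2
```

```text
clock 19.15 Fx press [5.9167 5.2126] mean 5.564636489328716 Fy 0.23044275569731068 Fz -1.2604953051337962 pos [0.5214 0.0614 0.2197] px -0.10278157187103971 op 0.0117
```

>>> carry_out --moves "0 0.0015 0 0.0002 0 0 0;0 0.003 0 0.0002 0 0 0;0 0.0045 0 0.0002 0 0 0;0 0.006 0 0.0002 0 0 0;0 0.007 0 0.0002 0 0 0;0 0.0075 0 0.0002 0 0 0"

```text
clock: 19.75
tool_pos: [0.5238, 0.0619, 0.2195]
orientation: [-180.0, 0.5, 16.5]
force: [-22.9, 3.2, 31.3]
opening: 0.0114
```

>>> carry_out --moves "0 0.0007 0 0 0 0 0;0 0.0007 0 0 0 0 0"

```text
clock: 19.95
tool_pos: [0.5241, 0.0619, 0.2194]
orientation: [180.0, 0.5, 16.5]
force: [-23.4, 3.2, 30.2]
opening: 0.0116
```

>>> carry_out --moves "0 -0.001 0 -0.001 0 0 0;0 -0.001 0 -0.0015 0 0 0"

```text
clock: 20.15
tool_pos: [0.5242, 0.0617, 0.2195]
orientation: [180.0, 0.4, 16.5]
force: [-6.5, 0.5, 0.8]
opening: 0.0119
```

```bash
python3 av.py 1; python3 -c "
import cv2
from mv import *
a=snap('side','s11.png');b=snap('top','t11.png')
i=np.hstack([cv2.resize(a['image'][200:262,200:290,::-1],None,fx=5,fy=5,interpolation=3),cv2.resize(b['image'][170:232,180:240,::-1],None,fx=5,fy=5,interpolation=3)]);cv2.imwrite('pics/d11.png',i)
"
```

```text
clock 20.2 Fx press [-9.3472] mean -9.347227821197878 Fy 3.631272486333347 Fz 7.6227434379024395 pos [0.5243 0.0617 0.2195] px -0.09996043497481297 op 0.0122
```

View pics/d11.png

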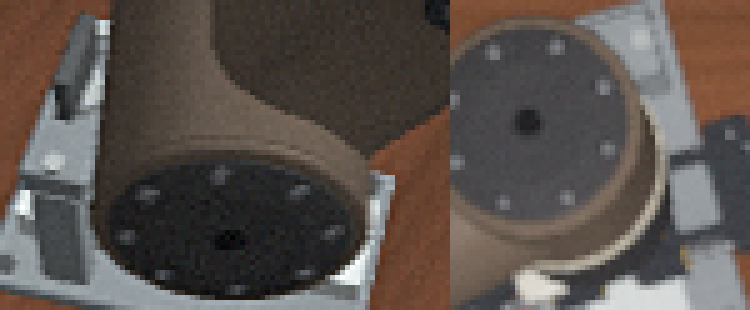

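>>> carry_out --moves "0 0.0007 0 -0.0007 0 0 0"

```text
clock: 20.4
tool_pos: [0.525, 0.0619, 0.2198]
orientation: [180.0, 0.4, 16.5]
force: [-5.0, 0.1, -2.5]
opening: 0.0117
```

>>> carry_out --moves "0 0.0007 0 -0.0003 0 0 0"

```text
clock: 20.5
tool_pos: [0.5258, 0.0621, 0.2199]
orientation: [180.0, 0.4, 16.5]
force: [-4.8, -0.9, -3.2]
opening: 0.0118
```

>>> carry_out --moves "0 0.0007 0 0 0 0 0"

```text
clock: 20.6
tool_pos: [0.5264, 0.0623, 0.2197]
orientation: [180.0, 0.4, 16.5]
force: [-5.9, -1.5, -1.7]
opening: 0.0116
```

>>> carry_out --moves "0 0.0007 0 0 0 0 0"

```text
clock: 20.7
tool_pos: [0.5271, 0.0624, 0.2197]
orientation: [180.0, 0.5, 16.5]
force: [-5.6, -2.0, -1.1]
opening: 0.0118
```

>>> carry_out --moves "0 0.0007 0 -0.0002 0 0 0"

```text
clock: 20.8
tool_pos: [0.5277, 0.0626, 0.2199]
orientation: [180.0, 0.5, 16.5]
force: [-5.3, -2.0, -2.6]
opening: 0.0115
```

>>> carry_out --moves "0 0.0007 0 -0.0002 0 0 0"

```text
clock: 20.9
tool_pos: [0.5284, 0.0627, 0.22]
orientation: [180.0, 0.5, 16.5]
force: [-4.0, -0.8, -2.6]
opening: 0.0119
```

>>> carry_out --moves "0 0.0007 0 0 0 0 0"

```text
clock: 21.0
tool_pos: [0.529, 0.0629, 0.2199]
orientation: [180.0, 0.5, 16.5]
force: [-7.0, -1.9, -2.4]
opening: 0.0117
```

>>> carry_out --moves "0 0.0007 0 0 0 0 0"

```text
clock: 21.1
tool_pos: [0.5292, 0.0629, 0.2197]
orientation: [180.0, 0.6, 16.5]
force: [-8.3, -0.4, -0.2]
opening: 0.012
```

>>> carry_out --moves "0 0.0007 0 -0.0002 0 0 0"

```text
clock: 21.2
tool_pos: [0.5294, 0.063, 0.2198]
orientation: [180.0, 0.6, 16.5]
force: [-11.0, -1.7, 0.2]
opening: 0.0114
```

>>> carry_out --moves "0 0.0007 0 -0.0002 0 0 0"

```text
clock: 21.3
tool_pos: [0.5296, 0.0629, 0.2198]
orientation: [180.0, 0.7, 16.5]
force: [-11.5, -2.3, 1.4]
opening: 0.0117
```

>>> carry_out --moves "0 0.0007 0 -0.0002 0 0 0;0 0.0007 0 -0.0002 0 0 0;0 -0.0006 0 0 0 0 0"

```text
clock: 21.6
tool_pos: [0.5294, 0.0629, 0.22]
orientation: [180.0, 0.6, 16.5]
force: [-7.4, -0.9, -1.8]
opening: 0.0117
```

```bash
python3 av.py 2; python3 -c "
from mv import *
rel([([.6209,.0895,.349],-74.9)])"
```

```text
clock 21.7 Fx press [-8.5231 -8.7778] mean -8.650404153372666 Fy 1.5081286645377243 Fz -0.5979598318344295 pos [0.5294 0.0629 0.22  ] px -0.09468945974553068 op 0.012
clock 21.7 pos [0.5294 0.0629 0.22  ] ori [179.9768   0.6123  16.47  ] F [-8.7564 -1.3522 -0.1516] M [-0.6722  3.2888  0.0383] op 0.012 J6 78.75484409843627
[0.6209, 0.0895, 0.349] -74.9 -> [ 0.0939  0.0005 -0.13  ] [0.0088 0.008  1.5947] dist 0.1603680321360273
```

>>> carry_out --moves "0 -0.0008 0 0 0 0 0;0.035 -0.0008 0 0 0 0 0;0.035 -0.0008 0 0 0 0 0;0.035 -0.0008 0 -0.04 0 0 0;0.035 -0.0008 0 -0.09 0 0 0;0.035 -0.0008 0 -0.13 0 0 0;0.035 0.02 0 -0.13 0 0 0.15;0.035 0.06 0 -0.13 0 0 0.3;0.035 0.09 0 -0.13 0 0 0.45;0.035 0.09 0 -0.13 0 0 0.6;0.035 0.09 0 -0.13 0 0 0.75;0.035 0.09 0 -0.13 0 0 0.9;0.035 0.09 0 -0.13 0 0 1.05;0.035 0.09 0 -0.13 0 0 1.2;0.035 0.09 0 -0.13 0 0 1.35;0.035 0.09 0 -0.13 0 0 1.5;0.035 0.09 0 -0.13 0 0 1.597;0.035 0.09 0 -0.13 0 0 1.597"

```text
clock: 23.5
tool_pos: [0.6196, 0.0903, 0.3523]
orientation: [-180.0, 0.0, -75.0]
force: [-0.9, -0.7, 0.7]
opening: 0.0351
```

```bash
python3 -c "
from mv import *
a=snap('side','s12.png');b=snap('top','t12.png')
rel([([.6209,.0895,.314],-74.9)])
i=np.hstack([cv2.resize(a['image'][200:262,200:290,::-1],None,fx=5,fy=5,interpolation=3),cv2.resize(b['image'][170:232,180:240,::-1],None,fx=5,fy=5,interpolation=3)]);cv2.imwrite('pics/d12.png',i)
# home block prediction
for nm,s in (('s',a),('t',b)):
  for q in [(-.112,.006,.066),(-.086,.006,.066),(-.112,-.006,.066),(-.086,-.006,.066)]:
    p=proj(s,press(*q)); print(nm,((p[1]-200+.5)*5,(p[0]-200+.5)*5) if nm=='s' else (450+(p[1]-180+.5)*5,(p[0]-170+.5)*5))
"
```

```text
clock 23.6 pos [0.6196 0.0903 0.3522] ori [-179.9885    0.0036  -74.7546] F [-0.251   0.3063 -0.073 ] M [0.0765 0.0631 0.0327] op 0.035 J6 -10.884266200149991
[0.6209, 0.0895, 0.314] -74.9 -> [ 0.0011 -0.0011  0.0382] [-0.0002  0.0001  0.0025] dist 0.03827059252330992
s (np.float64(272.59300821188305), np.float64(197.82188143327062))
s (np.float64(228.5465120877943), np.float64(189.36535011036312))
s (np.float64(277.11774444924924), np.float64(180.8906299870634))
s (np.float64(233.37315431679372), np.float64(172.5490731592106))
t (np.float64(614.2909913761849), np.float64(258.9607002406593))
t (np.float64(602.8451420440148), np.float64(217.83526853307592))
t (np.float64(633.4236613476182), np.float64(253.47226719727786))
t (np.float64(621.9275024884334), np.float64(212.36624024704895))
```

View pics/d12.png

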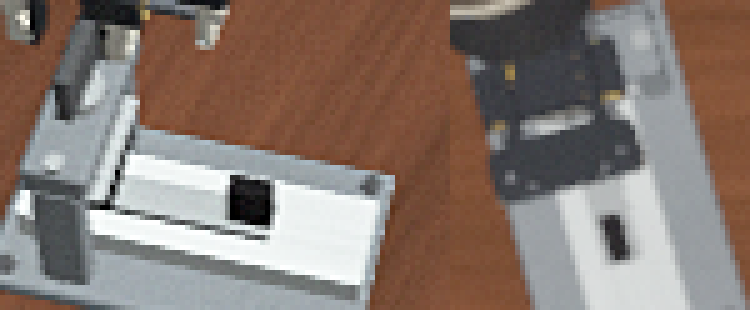

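>>> carry_out --moves "0.035 0.001 -0.001 0 0 0 0.0025;0.035 0.001 -0.001 0.02 0 0 0.0025;0.035 0.001 -0.001 0.038 0 0 0.0025;0.035 0.001 -0.001 0.038 0 0 0.0025;0 0.001 -0.001 0.038 0 0 0.0025;0 0.001 -0.001 0.038 0 0 0.0025;0 0.001 -0.001 0.038 0 0 0.0025;0 0.001 -0.001 0.038 0 0 0.0025;0 0.001 -0.001 0.038 0 0 0.0025"

```text
clock: 24.5
tool_pos: [0.621, 0.0896, 0.3151]
orientation: [-179.9, 0.0, -75.0]
force: [0.0, 0.4, 2.8]
opening: 0.0109
```

```bash
python3 -c "
from mv import *
for k in range(3):
  ctrl.snapshot('top');print(ctrl.get_obs()['orientation'])
rel([([.6209,.0895,.314],-76.4)])"
```

```text
[-179.9098    0.0008  -75.0542]
[-179.9129   -0.0024  -75.0509]
[-179.9157   -0.0031  -75.0559]
clock 24.65 pos [0.621  0.0896 0.315 ] ori [-179.9157   -0.0031  -75.0559] F [0.0805 1.0405 6.4633] M [0.2584 0.2902 0.0707] op 0.0113 J6 -11.086382036302092
[0.6209, 0.0895, 0.314] -76.4 -> [0.0001 0.0001 0.001 ] [-0.0015 -0.      0.0235] dist 0.0010382919345515297
```

>>> carry_out --moves "0 0 0 0 0 0 0.014;0 0 0 0 0 0 0.027;0 0 0 0 0 0 0.027"

```text
clock: 24.95
tool_pos: [0.621, 0.0897, 0.315]
orientation: [-179.9, -0.0, -76.6]
force: [-1.5, 0.1, 5.8]
opening: 0.0106
```

```bash
python3 -c "
from mv import *
for k in range(2):
  ctrl.snapshot('top');o=ctrl.get_obs();print(o['orientation'],o['moment'])
rel([([.529,.0629,.349],16.6),([.529,.0629,.26],16.6)])"
```

```text
[-179.9144   -0.0029  -76.5949] [0.2267 0.2964 0.0724]
[-179.9142   -0.0033  -76.5952] [0.2337 0.3248 0.1654]
clock 25.05 pos [0.621  0.0897 0.315 ] ori [-179.9142   -0.0033  -76.5952] F [-1.4362  0.1404  5.2087] M [0.2337 0.3248 0.1654] op 0.0106 J6 -12.630342616156506
[0.529, 0.0629, 0.349] 16.6 -> [ 0.0047  0.0957 -0.0341] [-0.0011 -0.0013 -1.6266] dist 0.1016686996082162
[0.529, 0.0629, 0.26] 16.6 -> [0.0047 0.0958 0.0549] [-0.0011 -0.0013 -1.6266] dist 0.11051043187123655
```

>>> carry_out --moves "0.035 0 0 0 0 0 0;0.035 0 0 0 0 0 0;0.035 0 0 -0.036 0 0 0;0.035 0 0.01 -0.036 0 0 -0.15;0.035 0.0025 0.05 -0.036 0 0 -0.3;0.035 0.0047 0.096 -0.036 0 0 -0.45;0.035 0.0047 0.096 -0.036 0 0 -0.6;0.035 0.0047 0.096 -0.036 0 0 -0.75;0.035 0.0047 0.096 -0.036 0 0 -0.9;0.035 0.0047 0.096 -0.036 0 0 -1.05;0.035 0.0047 0.096 -0.036 0 0 -1.2;0.035 0.0047 0.096 -0.036 0 0 -1.35;0.035 0.0047 0.096 -0.015 0 0 -1.5;0.035 0.0047 0.096 0.01 0 0 -1.627;0.035 0.0047 0.096 0.04 0 0 -1.627;0.035 0.0047 0.096 0.04 0 0 -1.627;0.035 0.0047 0.096 0.04 0 0 -1.627"

```text
clock: 26.75
tool_pos: [0.5285, 0.0627, 0.2742]
orientation: [180.0, 0.1, 16.6]
force: [0.5, -0.5, 0.1]
opening: 0.0351
```

```bash
python3 av.py 4; python3 -c "
from mv import *
rel([([.527,.0622,.2197],16.6)])"
```

```text
clock 26.95 Fx press [-0.3051  0.5621 -0.3833 -0.5537] mean -0.17001056291590366 Fy 0.12937902988105063 Fz 0.28763799482003927 pos [0.5289 0.0629 0.2756] px -0.09517838753888978 op 0.0345
clock 26.95 pos [0.5289 0.0629 0.2756] ori [-179.9844   -0.1372   16.5975] F [-0.6854  0.3608 -0.1493] M [-0.167   0.1675 -0.0383] op 0.0345 J6 78.69049264028861
[0.527, 0.0622, 0.2197] 16.6 -> [-0.0022  0.0002  0.0559] [-0.0003 -0.0024 -0.    ] dist 0.05596962106911514
```

>>> carry_out --moves "0.035 -0.002 0 0.03 0 0 0;0.035 -0.002 0 0.05 0 0 0;0.035 -0.002 0 0.0545 0 0 0;0.03 -0.002 0 0.0545 0 0 0;0 -0.002 0 0.0545 0 0 0;0 -0.002 0 0.0545 0 0 0;0 -0.002 0 0.0545 0 0 0;0 -0.002 0 0.0545 0 0 0;0 -0.002 0 0.0545 0 0 0"

```text
clock: 27.85
tool_pos: [0.5268, 0.0623, 0.2206]
orientation: [-180.0, -0.1, 16.6]
force: [-2.1, 0.9, 6.5]
opening: 0.0119
```

```bash
python3 av.py 2
```

```text
clock 27.95 Fx press [-0.9623 -1.7144] mean -1.3383497211339903 Fy 0.3015889440249489 Fz 6.44676617639259 pos [0.5268 0.0623 0.2206] px -0.09734477435406905 op 0.012
```

>>> carry_out --moves "0 0 0 -0.0005 0 0 0;0 -0.0006 0 -0.0005 0 0 0;0 -0.0012 0 -0.0005 0 0 0"

```text
clock: 28.25
tool_pos: [0.5264, 0.0622, 0.2206]
orientation: [-180.0, -0.2, 16.6]
force: [5.5, 0.7, -1.5]
opening: 0.0118
```

>>> carry_out --moves "0 -0.0007 0 0 0 0 0"

```text
clock: 28.35
tool_pos: [0.5258, 0.0621, 0.2206]
orientation: [-180.0, -0.2, 16.6]
force: [6.7, 0.4, -2.0]
opening: 0.0117
```

>>> carry_out --moves "0 -0.0007 0 0 0 0 0"

```text
clock: 28.45
tool_pos: [0.5252, 0.062, 0.2206]
orientation: [-180.0, -0.2, 16.6]
force: [5.9, 1.5, -1.4]
opening: 0.0116
```

>>> carry_out --moves "0 -0.0007 0 0 0 0 0"

```text
clock: 28.55
tool_pos: [0.5246, 0.0618, 0.2206]
orientation: [-180.0, -0.2, 16.6]
force: [7.6, 0.8, -2.0]
opening: 0.0116
```

>>> carry_out --moves "0 -0.0007 0 0 0 0 0"

```text
clock: 28.65
tool_pos: [0.5239, 0.0617, 0.2206]
orientation: [-180.0, -0.2, 16.6]
force: [6.6, 1.0, -1.9]
opening: 0.0118
```

>>> carry_out --moves "0 -0.0007 0 0 0 0 0"

```text
clock: 28.75
tool_pos: [0.5232, 0.0615, 0.2206]
orientation: [-180.0, -0.2, 16.6]
force: [6.1, 2.7, -0.6]
opening: 0.012
```

>>> carry_out --moves "0 -0.0007 0 0 0 0 0"

```text
clock: 28.85
tool_pos: [0.5225, 0.0613, 0.2206]
orientation: [-180.0, -0.2, 16.6]
force: [5.3, 0.9, -1.7]
opening: 0.0119
```

>>> carry_out --moves "0 -0.0007 0 0 0 0 0"

```text
clock: 28.95
tool_pos: [0.5219, 0.0611, 0.2206]
orientation: [-180.0, -0.2, 16.6]
force: [6.9, 2.5, -1.9]
opening: 0.012
```

>>> carry_out --moves "0 -0.0007 0 0 0 0 0"

```text
clock: 29.05
tool_pos: [0.5212, 0.0609, 0.2206]
orientation: [-180.0, -0.2, 16.6]
force: [6.7, 1.0, -2.2]
opening: 0.0117
```

>>> carry_out --moves "0 -0.0007 0 0 0 0 0"

```text
clock: 29.15
tool_pos: [0.5205, 0.0607, 0.2207]
orientation: [-180.0, -0.2, 16.6]
force: [5.6, 1.6, -2.2]
opening: 0.0114
```

>>> carry_out --moves "0 -0.0007 0 0 0 0 0"

```text
clock: 29.25
tool_pos: [0.5198, 0.0605, 0.2206]
orientation: [-180.0, -0.2, 16.6]
force: [6.1, 1.0, -1.6]
opening: 0.0117
```

>>> carry_out --moves "0 0.0008 0 -0.0003 0 0 0;0 0.0016 0 -0.0008 0 0 0;0 0.0024 0 -0.0013 0 0 0;0 0.0031 0 -0.0016 0 0 0"

```text
clock: 29.65
tool_pos: [0.5209, 0.0605, 0.2213]
orientation: [-180.0, 0.1, 16.6]
force: [-1.2, 2.3, -2.0]
opening: 0.0119
```

>>> carry_out --moves "0 0.0007 0 0 0 0 0"

```text
clock: 29.75
tool_pos: [0.5212, 0.0605, 0.2211]
orientation: [180.0, 0.2, 16.6]
force: [-3.6, 1.0, -0.9]
opening: 0.0119
```

>>> carry_out --moves "0 0.0007 0 -0.0003 0 0 0;0 0.0014 0 -0.0004 0 0 0;0 0.0021 0 -0.0004 0 0 0"

```text
clock: 30.05
tool_pos: [0.5223, 0.0606, 0.2213]
orientation: [180.0, 0.3, 16.6]
force: [-7.3, 0.0, 0.0]
opening: 0.0117
```

>>> carry_out --moves "0 0.0008 0 0 0 0 0;0 0.0016 0 0 0 0 0;0 0.0024 0 0 0 0 0"

```text
clock: 30.35
tool_pos: [0.5245, 0.061, 0.2212]
orientation: [180.0, 0.4, 16.5]
force: [-7.2, -0.6, 1.1]
opening: 0.0119
```

>>> carry_out --moves "0 0.0008 0 -0.0002 0 0 0;0 0.0016 0 -0.0002 0 0 0;0 0.0024 0 -0.0003 0 0 0"

```text
clock: 30.65
tool_pos: [0.5267, 0.0616, 0.2214]
orientation: [180.0, 0.4, 16.5]
force: [-6.5, -2.2, -1.3]
opening: 0.0116
```

>>> carry_out --moves "0 0.0008 0 -0.0001 0 0 0;0 0.0014 0 -0.0001 0 0 0"

```text
clock: 30.85
tool_pos: [0.528, 0.062, 0.2215]
orientation: [180.0, 0.4, 16.5]
force: [-6.9, -2.6, -0.4]
opening: 0.0118
```

>>> carry_out --moves "0 0.0007 0 -0.0001 0 0 0"

```text
clock: 30.95
tool_pos: [0.5286, 0.0621, 0.2215]
orientation: [180.0, 0.4, 16.5]
force: [-9.2, -2.2, -1.0]
opening: 0.0115
```

>>> carry_out --moves "0 0.0007 0 -0.0001 0 0 0"

```text
clock: 31.05
tool_pos: [0.5288, 0.0622, 0.2214]
orientation: [180.0, 0.5, 16.5]
force: [-11.0, -2.0, 1.1]
opening: 0.012
```

Stop reached again (force rising, position stalled). Press a bit, ease off, release, and lift clear.

>>> carry_out --moves "0 0.0008 0 -0.0002 0 0 0;0 0.0014 0 -0.0003 0 0 0;0 0.0014 0 -0.0003 0 0 0"

```text
clock: 31.35
tool_pos: [0.5292, 0.0622, 0.2214]
orientation: [180.0, 0.6, 16.5]
force: [-13.0, -1.5, 2.6]
opening: 0.0117
```

>>> carry_out --moves "0 -0.0014 0 0 0 0 0;0 -0.002 0 0 0 0 0"

```text
clock: 31.55
tool_pos: [0.5286, 0.0622, 0.2218]
orientation: [180.0, 0.4, 16.5]
force: [-5.6, -2.1, -3.1]
opening: 0.0119
```

```bash
python3 av.py 1
```

```text
clock 31.6 Fx press [-6.8483] mean -6.848264351041347 Fy 0.1390836542863782 Fz -2.362968357757772 pos [0.5286 0.0621 0.2219] px -0.0956739526340189 op 0.0121
```

>>> carry_out --moves "0 -0.0005 0 0.0002 0 0 0;0.035 -0.0005 0 0.0002 0 0 0;0.035 -0.0005 0 0.0002 0 0 0;0.035 -0.0005 0 0.0002 0 0 0;0.035 -0.0005 0 -0.04 0 0 0;0.035 -0.0005 0 -0.09 0 0 0;0.035 -0.0005 0 -0.13 0 0 0;0.035 -0.08 0.05 -0.18 0 0 0;0.035 -0.08 -0.15 -0.18 0 0 0;0.035 -0.08 0.25 -0.18 0 0 0;0.035 -0.08 0.25 -0.18 0 0 0;0.035 -0.08 0.25 -0.18 0 0 0;0.035 -0.08 0.25 -0.18 0 0 0;0.035 -0.08 0.25 -0.18 0 0 0;0.035 -0.08 0.25 -0.18 0 0 0"

```text
clock: 33.1
tool_pos: [0.5261, -0.202, 0.4036]
orientation: [179.9, -0.0, 16.5]
force: [-0.1, 0.0, -0.1]
opening: 0.0348
```

```bash
python3 -c "
from mv import *
a=snap('side','s13.png');b=snap('top','t13.png')
rel([])
i=np.hstack([cv2.resize(a['image'][200:262,200:290,::-1],None,fx=5,fy=5,interpolation=3),cv2.resize(b['image'][170:232,180:240,::-1],None,fx=5,fy=5,interpolation=3)]);cv2.imwrite('pics/d13.png',i)
cv2.imwrite('pics/full13.png',a['image'][:,:,::-1])
"
```

```text
clock 33.2 pos [ 0.5262 -0.202   0.4031] ori [179.9546  -0.0107  16.3948] F [-1.8114  0.7188 -0.5097] M [-0.0667  0.1631  0.0308] op 0.0351 J6 107.46776039062287
```

View pics/d13.png

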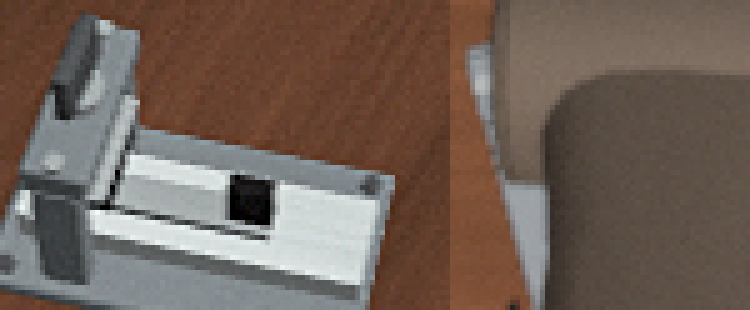

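View pics/full13.png

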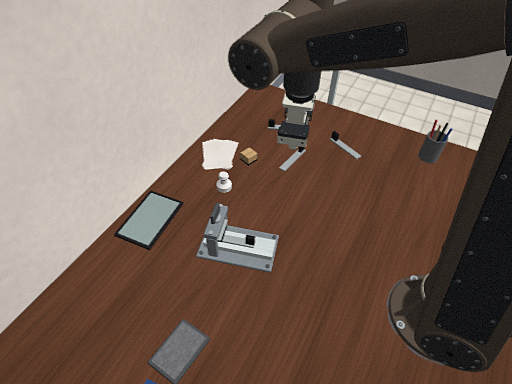

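```bash
python3 -c "
import cv2,numpy as np
for f in ('s12','s13'):
    g=255-cv2.imread(f'pics/{f}.png',0)[233:247,243:257].astype(float); g=np.clip(g-150,0,None)
    print(f,(g.sum(0)@np.arange(14))/g.sum(),(g.sum(1)@np.arange(14))/g.sum())
from plant import ctrl
print(ctrl.close_job())
"
```

```text
s12 6.474839743589744 7.04375
s13 6.506993511175199 6.90843547224225
the job is handed in; nothing more can be done
None
```

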